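# Serve the oatcakes and stand up the sign

### The job

Serve the oatcakes: using the lifter, slide its thin blade under each oatcake on the cookie sheet (the sheet's upturned lip stops it from sliding away) and tip it onto the platter, never touching the oatcakes with the fingers. Put the lifter back on its rest, standing on its blade, and stand the wooden sign block upright on one of its small thin ends on the table close beside the platter. Leave the deli cup and the pepper shaker where they are.

Things in the scene. Friction and masses are not known exactly. Their poses are not given: they have to be found in the camera images.
- sheet: flat thin metal cookie sheet, fixed, 330 mm along its x, 300 mm along its y, 3 mm thick; no rim except one upturned lip along its +y end, inner face 146 mm from the centre, top 18 mm above the table. Origin: centre of its underside, on the table
- platter: white rectangular serving platter, fixed, 150 mm along its x, 230 mm along its y, floor 6 mm above the table, rim 6 mm wide and 16 mm high all round (inside 138 x 218 mm). Origin: centre of its underside. A stove 107 mm high stands behind it (beyond x = 0.69)
- rest: thin square steel tool rest, fixed, 120 x 120 mm, top 4 mm above the table (drawn edge bead to 6 mm). Origin: centre of its underside; the lifter starts on it
- lifter: steel lifter, upright wooden handle, 0.24 kg, stands on its blade. Blade 105 mm long (its x), 76 mm wide, 2 mm thick, flat, open at the sides. Origin: centre of the blade's underside; +x to the front edge, z up. A back wall 17 mm high has its inner face at x = -48 mm. The blade is slippery: an oatcake on it slides off when tipped front down past 25 degrees, rests against the wall when tipped back
- sign: wooden sign block with no lettering, 110 x 60 x 30 mm, 0.14 kg, lies flat at the start beside the platter. Origin: centre of its 110 x 60 mm underside; +x runs along the 110 mm side (a thin 60 x 30 mm end at 55 mm either way), y along the 60 mm side, z along the thickness
- cup: bystander: lidded deli cup, 66 mm across, 60 mm high, origin at the centre of its underside
- shaker: bystander: pepper shaker, 44 mm across, 90 mm high, origin at the centre of its underside
- oatcake_1: oatcake, a rigid flat brown disc 80 mm across and 10 mm thick, 0.05 kg, with its lower edge bevelled 4 mm high; origin: centre of its underside (as it starts); z is up. Two or three oatcakes are present in a run, this one may be absent
- oatcake_2: oatcake, a rigid flat brown disc 80 mm across and 10 mm thick, 0.05 kg, with its lower edge bevelled 4 mm high; origin: centre of its underside (as it starts); z is up. Two or three oatcakes are present in a run, this one may be absent
- oatcake_3: oatcake, a rigid flat brown disc 80 mm across and 10 mm thick, 0.05 kg, with its lower edge bevelled 4 mm high; origin: centre of its underside (as it starts); z is up. Two or three oatcakes are present in a run, this one may be absent
- lifter_grip (a point): centre of the lifter's handle, a wooden block 32 mm (lifter x) by 22 mm (y) by 70 mm tall; it lies 52 mm behind the lifter's origin and 108 mm above the blade's underside; grip it across its 22 mm width. Axes as the lifter's
- lifter_tip (a point): middle of the blade's thin front edge, on the underside, 52 mm ahead of the lifter's origin. Axes as the lifter's
Not all that is in view belongs to the job. There is more than one size of the lifter; the job needs the larger.

How it is judged:
By the outcome, as a careful person would: the job done as asked, in the order asked, and still so for the second after the job is handed in, with the robot touching nothing.
Of oatcake_1, oatcake_2, oatcake_3 only 2 to 3 are there at a start; the rules pass over those that are not, and their reading is None.
At some moment in a run one of oatcake_1, oatcake_2, oatcake_3, sign may be knocked a few centimetres aside while the robot is not near it.
It also fails if it takes over 210 s, if anything falls off the work surface, if the arm or the gripper's body presses on something with over 40 N, if the wrist force passes 120 N, or if a joint passes its speed limit or range.

### The arm

A 7-joint arm with a two-finger parallel gripper is mounted at the origin on a cart in front of the work surface, level with it; the furniture and walls round the work are solid. World frame = base frame: x ahead of the robot, y to its left, z up, the work surface at z = 0. Lengths are in m, angles in rad, forces in N, time in s.
With the tool pointing down it reaches from about 0.4 to 0.875 m from the base axis. Payload 19.3 kg.
Tool frame: the origin (TCP) lies at the very end of the fingers, on their centre line; the grasp point (between the pads) lies 19 mm behind it; y points along the fingers, z is the direction in which the jaws open and shut, and the axes are right-handed (so a half turn about y gives the same grasp; the last joint's range is limited). The gripper opens to 85 mm and grips with 20 to 120 N. Pads are 22 mm wide; open, the fingers measure 114 mm over their backs; the gripper's body (76 mm by 85 mm) begins 54 mm behind the grasp point. The pads swing forward as they close: fully open they stand 13 mm farther back than shut.
Start: joints at [-1.333, 0.521, -0.036, 1.599, 0.021, 1.021, -0.113], TCP at [0.189, 0.596, 0.231] pointing down, gripper open.
Joint ranges: [-2.91, 2.91], [-0.3, 2.13], [-1.5, 1.42], [0.17, 2.43], [-1.26, 4.41], [0.16, 1.93], [-2.52, 2.52]. Speed limits (rad/s): [1.89, 1.89, 2.39, 2.39, 3.01, 3.01, 3.01].

### API

Orientations are given as a unit quaternion [w, x, y, z].
In Python, from rig import bot gives the robot as it stands.
- The arm moves only by the tool apply_moves, never from a script. Its arguments are lists of equal length, an entry for each row: "linear": the shift along the tool's x, y, z in mm, a list of three; "yaw": the turn about the tool's y in degrees; "hand": the closure, from -1 (fully open) to 1 (shut). In form: {"linear": [[dx, dy, dz], ...], "yaw": [yaw, ...], "hand": [hand, ...]}. A call has 1 to 12 rows; each row is the pose to reach, as a shift and turn from the pose commanded when the call began, along the tool's axes at that moment; what a row does not reach only later rows make up. A row lasts 1/10 s, in which the tool goes at most 50 mm and 8.59 degrees, less where a joint would pass 70% of its speed; a pose out of reach is approached as far as the arm can. A call with a gripper value outside its range is refused whole. The fingers move at their own pace and stop on an object; "force" is the grip in N (left out, the last holds). Time passes only in rows, so rows that repeat a pose let the fingers close. It gives the time, the measured TCP pose, the force and the opening at its end, in the units of the state.
- bot.sense(): the state, without advancing time (a new reading comes with each control period).
- bot.get_image(name): name is "side" or "top"; returns (picture, depth): 400x640x3 uint8, red, green, blue; 400x640 float32, m along the optical axis (not along the pixel's ray), 0 where there is no reading.
- bot.camera_model(name): a dict with "fx", "fy", "cx", "cy" (pixels), "distortion" ([k1, k2, p1, p2, k3] as OpenCV has them; the pictures are not rectified), "R" (3x3) and "t" (3): a world point X has camera coordinates R X + t. Camera axes: x right, y down, z forward; pixel columns grow to the right and rows downward; lengths in m; the calibration is good to about 2 mm. A picture is of the moment at which its call begins. camera_model takes no time and is no camera call.
- bot.finish_job(): hands the job in, once; it reports no verdict.
Trained networks look in the newest picture that a camera, given by its name, has taken for a name from the list of things; names that differ only in an ending like _2 or _b are one class to them, and where a whole thing is asked for, a point or a joint stands for the part that bears it (a point fixed in the world has none). Each returns a list of dicts, best first, with "confidence" (0 to 1); they miss things now and then, are a little off and sometimes report something else, mostly with a low value. They report only what shows in the picture. A call takes as long as a camera call. They do not tell look-alikes from the thing itself.
- bot.spot_in(camera, thing): "box" ([centre column, centre row, width, height] in pixels, round what is visible of it).
The state is a dict: "time_s": time; "joint_positions": joint angles; "qd": joint speeds; "tau": joint torques, N m; "position": TCP position; "eef_rot": TCP orientation; "contact_force": force on the tool from outside, world axes, zero at the start; "wrist_torque": the same for the moment, N m; "width": finger opening in m.
Only numpy, scipy, OpenCV 4.12 (cv2) and the standard library are available. Lean on these libraries where they do the work, as an engineer would, in place of code of your own. Each camera call takes 0.05 s, during which the arm holds its last target.

## Working session

There is one attempt and no reset: what is moved stays moved. The work goes in short steps, Python scripts to look and compute and a tool call to move; the robot and the scene stay as the last step left them, time stands still between calls to the robot, and variables do not carry over. Pictures are saved under pics/ and viewed, and the job is handed in when it is done.

Besides the shell and the picture viewer there is one more tool, called after "Call:" as name(argument=value, ...), one argument or row to a line, values as JSON. apply_moves: Moves the arm, as the interface text tells. Its arguments: {"type":"object","properties":{"linear":{"type":"array"},"yaw":{"type":"array"},"hand":{"type":"array"},"force":{"type":"number"}},"required":["linear","yaw","hand"]}

```bash
ls; mkdir -p pics
python3 - <<'E'
from rig import bot
import cv2,numpy as np
print(bot.sense())
for n in ["side","top"]:
    p,d=bot.get_image(n); cv2.imwrite(f"pics/{n}0.png",p[:,:,::-1]); np.save(f"{n}0.npy",d)
    print(bot.camera_model(n))
E
```

```text
pics
{'time_s': 0.0, 'joint_positions': array([-1.33316614,  0.52199688, -0.03628808,  1.60001908,  0.02120095,
        1.02108398, -0.11279652]), 'qd': array([ 1.47160917e-03, -2.71497896e-04,  6.57120824e-04,  2.62161135e-05,
       -6.06563391e-04, -8.65230243e-04,  6.24565661e-04]), 'tau': array([-3.92078931e-03, -9.27133298e+01,  1.97828650e+00, -3.69933486e+01,
        1.77062029e-02,  8.12519953e-03,  4.59554929e-05]), 'position': array([0.18932456, 0.5952792 , 0.23073288]), 'eef_rot': array([-0.69834937,  0.69914144, -0.10844462,  0.10839363]), 'contact_force': array([-0.27684674, -0.03710528,  0.09961505]), 'wrist_torque': array([-0.02323046,  0.01756947,  0.01015603]), 'width': 0.08557812265732806}
{'fx': 373.79502442908694, 'fy': 373.79502442908694, 'cx': 316.3673698370579, 'cy': 203.5145731646517, 'distortion': array([0.01335126, 0.        , 0.        , 0.        , 0.        ]), 'R': array([[ 0.92852619, -0.37063331, -0.02168105],
       [-0.2618721 , -0.61241996, -0.74589865],
       [ 0.26317698,  0.69826409, -0.66570649]]), 't': array([-0.54350755,  0.28986344,  1.22729849])}
{'fx': 429.95812253436384, 'fy': 429.95812253436384, 'cx': 316.54099243444614, 'cy': 199.33072107102132, 'distortion': array([-0.11222178,  0.        ,  0.        ,  0.        ,  0.        ]), 'R': array([[ 0.02806274, -0.99946149,  0.01700629],
       [-0.97991331, -0.03086627, -0.19702075],
       [ 0.19743958, -0.01113574, -0.98025181]]), 't': array([0.06243653, 0.61019455, 1.3540436 ])}
```

The top view shows the sheet around (282,222) with two oatcakes at (292,190) and (278,223). The platter is at (394,211), the sign at (461,208), a lifter on its rest near (212,208) and a smaller lifter near (170,217). Next I'll measure these.

```bash
cat > h.py <<'E'
from rig import bot
import cv2,numpy as np
from scipy.spatial.transform import Rotation as Ro
def cam(n):
    m=bot.camera_model(n); K=np.array([[m['fx'],0,m['cx']],[0,m['fy'],m['cy']],[0,0,1.]])
    return K,np.array(m['distortion']),np.array(m['R']),np.array(m['t'])
def px2w(n,uv,z):
    K,D,R,t=cam(n); uv=np.atleast_2d(np.array(uv,float))
    q=cv2.undistortPoints(uv[:,None],K,D)[:,0]
    d=np.c_[q,np.ones(len(q))]@R; c=-R.T@t
    s=(z-c[2])/d[:,2]; return c+d*s[:,None]
def w2px(n,X):
    K,D,R,t=cam(n); return cv2.projectPoints(np.atleast_2d(np.array(X,float)),cv2.Rodrigues(R)[0],t,K,D)[0][:,0]
def cloud(n,d):
    K,D,R,t=cam(n); h,w=d.shape; u,v=np.meshgrid(np.arange(w),np.arange(h))
    q=cv2.undistortPoints(np.c_[u.ravel(),v.ravel()].astype(float)[:,None],K,D)[:,0]
    P=np.c_[q,np.ones(len(q))]*d.ravel()[:,None]
    return ((P-t)@R).reshape(h,w,3)
def tcp():
    s=bot.sense(); w,x,y,z=s['eef_rot']; return s['position'],Ro.from_quat([x,y,z,w]).as_matrix(),s
def crop(p,u0,v0,u1,v1,f,name):
    cv2.imwrite("pics/"+name,cv2.resize(p[v0:v1,u0:u1,::-1],None,fx=f,fy=f,interpolation=cv2.INTER_CUBIC))
E
python3 - <<'E'
from h import *
for n in ["top","side"]:
    p,d=bot.get_image(n); np.save(n+"0.npy",d); cv2.imwrite(f"pics/{n}0.png",p[:,:,::-1])
    for th in ["lifter","sheet","platter","rest","sign","cup","shaker","oatcake_1"]:
        for r in bot.spot_in(n,th)[:4]: print(n,th,np.round(r['box'],1),round(r['confidence'],2),np.round(px2w(n,r['box'][:2],0.01)[0],3))
p=cv2.imread("pics/top0.png")[:,:,::-1]; crop(p,140,150,350,290,3.8,"topL.png")
crop(p,340,170,500,260,5,"topR.png")
p=cv2.imread("pics/side0.png")[:,:,::-1]; crop(p,220,120,350,250,5,"sideL.png")
pos,R,s=tcp(); print(pos,R)
E
```

```text
top lifter [168.8 218.   28.   28.2] 0.96 [0.538 0.581 0.01 ]
top lifter [211.1 208.3  25.1  44.8] 0.7 [0.576 0.438 0.01 ]
top sheet [283.6 225.   98.8 105.3] 0.67 [0.527 0.188 0.01 ]
top platter [394.9 210.2  70.6  52.1] 0.8 [ 0.589 -0.189  0.01 ]
top rest [211.6 210.1  35.2  41.4] 0.79 [0.57  0.436 0.01 ]
top sign [210.6 205.8  22.4  48. ] 0.62 [0.584 0.44  0.01 ]
top sign [460.7 210.   35.6  21.4] 0.56 [ 0.596 -0.419  0.01 ]
top shaker [330.8 154.7  12.7  18.3] 0.52 [0.778 0.035 0.01 ]
top shaker [212.3 208.2  30.3  44.3] 0.42 [0.576 0.434 0.01 ]
top oatcake_1 [292.1 187.2  20.3  18.2] 0.85 [0.658 0.165 0.01 ]
top oatcake_1 [277.2 223.2  25.9  24.3] 0.56 [0.532 0.21  0.01 ]
top oatcake_1 [330.8 155.   13.5  17.6] 0.53 [0.777 0.035 0.01 ]
top oatcake_1 [222.8 179.4  18.5  17.3] 0.19 [0.678 0.405 0.01 ]
side lifter [278.1 163.4  26.8  40.5] 0.72 [0.598 0.509 0.01 ]
side lifter [263.2 152.6  17.5  25.7] 0.68 [0.558 0.623 0.01 ]
side sheet [292.2 215.5  97.1  70.6] 0.83 [0.544 0.152 0.01 ]
side platter [341.7 276.1  62.2  67.1] 0.96 [ 0.6  -0.19  0.01]
side rest [278.4 175.4  30.7  20.1] 0.73 [0.572 0.421 0.01 ]
side sign [375.9 333.5  40.9  46.6] 0.65 [ 0.606 -0.416  0.01 ]
side cup [304.8 170.2  10.7  24.5] 0.76 [0.693 0.411 0.01 ]
side shaker [359.5 214.9  14.   23.7] 0.77 [0.788 0.051 0.01 ]
side oatcake_1 [284.9 207.4  20.5  18.4] 0.75 [0.532 0.208 0.01 ]
side oatcake_1 [315.8 208.8  20.2  14.5] 0.72 [0.644 0.151 0.01 ]
[0.18938735 0.59560959 0.23128411] [[ 9.52989819e-01  4.44171058e-06  3.03002317e-01]
 [-3.03002317e-01 -2.82053130e-05  9.52989819e-01]
 [ 1.27791801e-05 -1.00000000e+00 -2.55335275e-05]]
```

The larger lifter sits on the rest: its handle is at crop (240,155), its back wall faces +x, and its front edge is at crop (290,298), pointing towards the robot. The candidates for "lifter" are the small one at top px (169,218) and the large one on the 120 mm rest at (211,208); I choose the large one. Cup candidates are (222,177) and (157,180), and neither gets touched. The towels overlap the near edge of the platter, so I'll measure their height.

Run:
```python
from h import *
def C(pts,o,f): return np.array(pts)/f+np.array(o)-0.5+0.5/f
sh=px2w("top",C([(406,78),(352,440),(728,114),(693,477)],(140,150),3.8),0.003); print("sheet",sh[:,:2].round(3))
rs=px2w("top",C([(215,165),(348,168),(340,298),(205,296)],(140,150),3.8),0.005); print("rest",rs[:,:2].round(3),rs.mean(0))
pl=px2w("top",C([(115,85),(442,115),(435,329),(100,299)],(340,170),5),0.016); print("platter",pl[:,:2].round(3),pl.mean(0))
sg=px2w("top",C([(530,155),(680,140),(690,223),(538,242)],(340,170),5),0.03); print("sign",sg[:,:2].round(3),sg.mean(0))
oc=px2w("top",C([(579,152),(527,278)],(140,150),3.8),0.013); print("oat",oc.round(3))
d=np.load("top0.npy"); W=cloud("top",d)
d2=np.load("side0.npy"); W2=cloud("side",d2)
for nm,w in (("top",W),("side",W2)):
    P=w.reshape(-1,3); 
    h=P[(abs(P[:,0]-.62)<.08)&(abs(P[:,1]-.43)<.07)&(P[:,2]>.05)&(P[:,2]<.2)]
    print(nm,len(h)); print(h.round(3)[:60])
    # towels height
    for x in np.arange(.40,.56,.02):
        row=[]
        for y in np.arange(-.32,-.05,.03):
            s=P[(abs(P[:,0]-x)<.01)&(abs(P[:,1]-y)<.015)]; row.append(round(float(s[:,2].max()),3) if len(s) else None)
        print(round(x,2),row)
```

```text
sheet [[0.715 0.326]
 [0.386 0.354]
 [0.691 0.031]
 [0.364 0.055]]
rest [[0.628 0.495]
 [0.629 0.373]
 [0.511 0.373]
 [0.509 0.494]] [0.56918843 0.43373088 0.005     ]
platter [[ 0.666 -0.076]
 [ 0.653 -0.303]
 [ 0.504 -0.295]
 [ 0.519 -0.067]] [ 0.58551037 -0.18560114  0.016     ]
sign [[ 0.624 -0.36 ]
 [ 0.637 -0.467]
 [ 0.58  -0.471]
 [ 0.564 -0.364]] [ 0.60108755 -0.41539655  0.03      ]
oat [[0.649 0.165 0.013]
 [0.533 0.206 0.013]]
top 389
[[0.697 0.426 0.061]
 [0.696 0.422 0.064]
 [0.698 0.42  0.059]
 [0.697 0.416 0.062]
 [0.698 0.413 0.06 ]
 [0.699 0.41  0.057]
 [0.698 0.406 0.06 ]
 [0.698 0.403 0.058]
 [0.699 0.4   0.058]
 [0.698 0.396 0.06 ]
 [0.698 0.392 0.062]
 [0.696 0.388 0.068]
 [0.699 0.386 0.06 ]
 [0.698 0.382 0.061]
 [0.7   0.38  0.057]
 [0.698 0.375 0.065]
 [0.692 0.428 0.065]
 [0.694 0.426 0.061]
 [0.693 0.422 0.064]
 [0.694 0.419 0.059]
 [0.694 0.416 0.06 ]
 [0.696 0.414 0.054]
 [0.695 0.41  0.056]
 [0.695 0.406 0.058]
 [0.694 0.402 0.063]
 [0.694 0.398 0.063]
 [0.695 0.396 0.058]
 [0.695 0.392 0.059]
 [0.695 0.389 0.058]
 [0.694 0.385 0.062]
 [0.694 0.382 0.063]
[... 2535 characters left out ...]
[0.605 0.43  0.12 ]]
0.4 [0.037, 0.038, 0.037, 0.036, 0.038, 0.016, 0.018, 0.025, 0.003, 0.003]
0.42 [0.036, 0.037, 0.035, 0.036, 0.037, 0.013, 0.017, 0.026, 0.027, 0.005]
0.44 [0.029, 0.032, 0.031, 0.034, 0.034, 0.012, 0.016, 0.018, 0.026, 0.002]
0.46 [0.026, 0.031, 0.033, 0.036, 0.013, 0.015, 0.018, 0.019, 0.025, 0.005]
0.48 [0.031, 0.036, 0.033, 0.035, 0.016, 0.015, 0.018, 0.017, 0.022, 0.004]
0.5 [0.005, 0.019, 0.018, 0.025, 0.017, 0.019, 0.026, 0.021, 0.019, 0.005]
0.52 [0.004, 0.017, 0.018, 0.024, 0.019, 0.025, 0.021, 0.017, 0.018, 0.003]
0.54 [0.006, 0.017, 0.009, 0.024, 0.026, 0.021, 0.011, 0.01, 0.017, 0.005]
0.56 [0.003, 0.017, 0.009, 0.008, 0.027, 0.009, 0.008, 0.01, 0.017, 0.004]
```

Run:
```python
from h import *
p=cv2.imread("pics/top0.png"); c=p[180:235,190:236].astype(float)
c=np.clip((c-90)*2.0,0,255).astype(np.uint8)
cv2.imwrite("pics/rest_top.png",cv2.resize(c,None,fx=10,fy=10,interpolation=cv2.INTER_LANCZOS4))
p=cv2.imread("pics/side0.png"); c=p[135:190,255:305].astype(float)
c=np.clip((c-60)*1.5,0,255).astype(np.uint8)
cv2.imwrite("pics/rest_side.png",cv2.resize(c,None,fx=10,fy=10,interpolation=cv2.INTER_LANCZOS4))
W2=cloud("side",np.load("side0.npy")); P=W2.reshape(-1,3)
h=P[(abs(P[:,0]-.613)<.03)&(abs(P[:,1]-.435)<.04)&(P[:,2]>.085)&(P[:,2]<.2)]
top=h[h[:,2]>.138]; print(len(h),h.min(0),h.max(0),"top",len(top),top.mean(0))
for k in [top,h]:
    r=cv2.minAreaRect((k[:,:2]*1000).astype(np.float32)); print(r)
```

```text
108 [0.59727948 0.42417187 0.08514535] [0.63014139 0.44810744 0.15173849] top 29 [0.61218262 0.43543307 0.1448806 ]
((612.0834350585938, 435.6517333984375), (23.28536033630371, 30.552764892578125), 84.4175796508789)
((613.350830078125, 435.52783203125), (23.28536033630371, 33.2338981628418), 84.4175796508789)
```

Run:
```python
from h import *
f=lambda L,z:px2w("top",np.array(L)/10.+np.array([190,180])-.45,z)
w=f([(105,202),(325,176)],.019); print(w, np.degrees(np.arctan2(*(w[0]-w[1])[[0,1]])))
b=f([(128,495),(350,490),(335,232),(350,445)],.006); print(b)
# predicted outline for guess
import itertools
g=np.array([.613,.435])
for yaw in (170,175,180,185):
    a=np.radians(yaw); ex=np.array([np.cos(a),np.sin(a)]); ey=np.array([-ex[1],ex[0]])
    o=g+.052*ex
    pts=[np.r_[o+sx*ex+sy*ey,z] for sx,sy,z in [(.052,.038,.006),(.052,-.038,.006),(-.05,.038,.021),(-.05,-.038,.021),(-.052,0,.147)]]
    print(yaw,((w2px("top",pts)-[190,180]+.45)*10).round(0).tolist(),((w2px("side",pts)-[255,135]+.45)*10).round(0).tolist())
```

```text
[[0.60243968 0.47584239 0.019     ]
 [0.61380598 0.40109433 0.019     ]] -8.646242531242876
[[0.50426158 0.46338719 0.006     ]
 [0.5085438  0.38779862 0.006     ]
 [0.59700132 0.39903423 0.006     ]
 [0.5238608  0.38883009 0.006     ]]
170 [[267.0, 501.0], [52.0, 454.0], [331.0, 202.0], [116.0, 157.0], [136.0, 92.0]] [[96.0, 460.0], [79.0, 359.0], [323.0, 400.0], [299.0, 302.0], [293.0, 111.0]]
175 [[296.0, 495.0], [76.0, 468.0], [334.0, 193.0], [115.0, 167.0], [136.0, 92.0]] [[107.0, 471.0], [75.0, 372.0], [331.0, 399.0], [292.0, 303.0], [293.0, 111.0]]
180 [[323.0, 488.0], [101.0, 480.0], [335.0, 183.0], [114.0, 176.0], [136.0, 92.0]] [[119.0, 481.0], [72.0, 385.0], [338.0, 398.0], [285.0, 305.0], [293.0, 111.0]]
185 [[350.0, 478.0], [127.0, 490.0], [336.0, 174.0], [114.0, 186.0], [136.0, 92.0]] [[133.0, 491.0], [72.0, 398.0], [345.0, 396.0], [278.0, 307.0], [293.0, 111.0]]
```

```bash
python3 - <<'E'
from h import *
for n in("top","side"):
    P=cloud(n,np.load(n+"0.npy")).reshape(-1,3)
    s=P[(P[:,0]>.3)&(P[:,0]<.56)&(P[:,1]>.4)&(P[:,1]<.66)&(P[:,2]>.05)&(P[:,2]<.4)]; print(n,len(s),s.min(0),s.max(0))
    s=P[(P[:,0]>.67)&(P[:,0]<.76)&(P[:,1]>-.3)&(P[:,1]<-.08)&(P[:,2]>.05)&(P[:,2]<.4)]; print(n,len(s),s.min(0),s.max(0))
E
cat > t.py <<'E'
# usage: python3 t.py x y z [toolz heading deg]: prints tool-frame shift from the present measured pose
import sys; from h import *
pos,R,s=tcp(); a=[float(v) for v in sys.argv[1:]]
print("t",round(s['time_s'],2),"pos",pos.round(4),"toolz hdg",np.degrees(np.arctan2(R[1,2],R[0,2])).round(2),"tilt",np.degrees(np.arccos(-R[2,1])).round(2),"w",round(s['width'],4),"F",np.round(s['contact_force'],1),"T",np.round(s['wrist_torque'],2),"q",np.round(s['joint_positions'],2))
if len(a)>=3:
    print("shift mm",(R.T@(np.array(a[:3])-pos)*1000).round(1))
if len(a)>3: print("yaw",round(-(a[3]-np.degrees(np.arctan2(R[1,2],R[0,2]))+180)%360-180,2))
E
python3 t.py .613 .4355 .20 96.5
```

```text
top 1286 [0.37511836 0.42234585 0.05024845] [0.55965438 0.59972143 0.23671236]
top 1452 [ 0.69099847 -0.29942027  0.05007205] [ 0.75990387 -0.08322782  0.11105633]
side 1020 [0.37716861 0.41646963 0.05074684] [0.55995922 0.59750973 0.23272794]
side 1292 [ 0.69074749 -0.29996901  0.05009009] [ 0.7599326  -0.08377784  0.10632572]
t 1.0 pos [0.1894 0.5956 0.2313] toolz hdg 72.36 tilt 0.0 w 0.0855 F [-1.  -0.1 -0.5] T [-0.02  0.03 -0.  ] q [-1.33  0.52 -0.04  1.6   0.02  1.02 -0.11]
shift mm [452.2  31.3 -24.2]
yaw -24.14
```

Call:
apply_moves(
  linear=[
    [0,-50,0],
    [0,-90,0],
    [45,-90,-2],
    [90,-90,-5],
    [135,-90,-7],
    [180,-90,-10],
    [225,-90,-12],
    [270,-90,-14],
    [315,-90,-17],
    [360,-90,-19],
    [405,-90,-22],
    [452,-90,-24],
  ],
  yaw=[0,0,-4,-8,-12,-16,-20,-24,-24,-24,-24,-24],
  hand=[-1,-1,-1,-1,-1,-1,-1,-1,-1,-1,-1,-1],
)

```text
time_s: 2.2
position: [0.6143, 0.435, 0.3215]
eef_rot: [0.706, -0.706, -0.039, 0.039]
contact_force: [-0.1, 0.9, 0.6]
width: 0.0852
```

```bash
python3 t.py .613 .4355 .16 96.5
```

```text
t 2.2 pos [0.6143 0.435  0.3215] toolz hdg 96.38 tilt 0.01 w 0.0852 F [-0.1  0.9  0.6] T [ 0.06  0.02 -0.  ] q [-0.68  0.69 -0.02  1.07  0.01  1.38  0.98]
shift mm [ -1.2 161.5   0.7]
yaw -0.12
```

Call:
apply_moves(
  linear=[
    [-1,45,0],
    [-1,90,0],
    [-1,135,0],
    [-1,165,0],
    [-1,190,0],
    [-1,210,0],
    [-1,222,0],
    [-1,228,0],
    [-1,228,0],
  ],
  yaw=[0,0,0,0,0,0,0,0,0],
  hand=[-1,-1,-1,-1,-1,-1,-1,-1,-1],
)

```text
time_s: 3.1
position: [0.6118, 0.4356, 0.0931]
eef_rot: [-0.706, 0.706, 0.039, -0.039]
contact_force: [-0.2, -1.3, 0.0]
width: 0.0853
```

```bash
python3 t.py .613 .4355 .0935 96.5
python3 - <<'E'
from h import *
p,d=bot.get_image("side"); crop(p,230,90,340,200,6,"s1.png")
p,d=bot.get_image("top"); crop(p,160,150,270,250,6,"t1.png")
E
```

```text
t 3.1 pos [0.6118 0.4356 0.0931] toolz hdg 96.36 tilt 0.03 w 0.0853 F [-0.2 -1.3  0. ] T [0.02 0.06 0.03] q [-0.68  0.87 -0.03  1.31  0.03  0.96  0.96]
shift mm [ 1.2 -0.4 -0.2]
yaw -0.14
```

The handle at crop (320,365) is between the fingers. Closing.

Call:
apply_moves(
  linear=[
    [1,0,0],
    [1,0,0],
    [1,0,0],
    [1,0,0],
    [1,0,0],
    [1,0,0],
    [1,0,0],
    [1,0,0],
    [1,0,0],
    [1,0,0],
  ],
  yaw=[0,0,0,0,0,0,0,0,0,0],
  hand=[0,0.3,0.6,0.8,1,1,1,1,1,1],
  force=100,
)

```text
time_s: 4.2
position: [0.6129, 0.4361, 0.0937]
eef_rot: [0.706, -0.706, -0.039, 0.039]
contact_force: [-0.2, 1.1, 5.3]
width: 0.0208
```

```bash
python3 t.py .613 .4355 .0935 96.5
```

```text
t 4.2 pos [0.6129 0.4361 0.0937] toolz hdg 96.37 tilt 0.03 w 0.0208 F [-0.2  1.1  5.3] T [ 0.13  0.16 -0.06] q [-0.68  0.87 -0.03  1.31  0.03  0.96  0.96]
shift mm [ 0.   0.2 -0.6]
yaw -0.13
```

Call:
apply_moves(
  linear=[
    [0,-10,0],
    [0,-30,0],
    [0,-60,0],
    [0,-90,0],
    [0,-110,0],
    [0,-110,0],
  ],
  yaw=[0,0,0,0,0,0],
  hand=[1,1,1,1,1,1],
)

```text
time_s: 4.8
position: [0.6139, 0.4363, 0.2069]
eef_rot: [0.707, -0.705, -0.04, 0.038]
contact_force: [0.3, -0.1, -2.2]
width: 0.021
```

```bash
python3 t.py .50 .20 .2 -4.6
python3 - <<'E'
from h import *
p,d=bot.get_image("side"); crop(p,230,90,340,200,6,"s2.png")
p,d=bot.get_image("top"); crop(p,160,150,330,290,4,"t2.png")
for r in bot.spot_in("top","oatcake_1")+bot.spot_in("top","rest")+bot.spot_in("top","sheet"): print(np.round(r['box'],1),round(r['confidence'],2),px2w("top",r['box'][:2],.013)[0].round(3))
E
```

```text
t 4.8 pos [0.6139 0.4363 0.2069] toolz hdg 96.35 tilt 0.25 w 0.021 F [ 0.3 -0.1 -2.2] T [ 0.04 -0.07  0.05] q [-0.68  0.76 -0.03  1.23  0.02  1.15  0.97]
shift mm [-139.3    5.8 -222.2]
yaw 100.95
[278.  224.1  23.4  24.5] 0.82 [0.529 0.207 0.013]
[292.2 189.1  22.7  24.4] 0.61 [0.651 0.164 0.013]
[286.8 222.9  92.7 105.5] 0.36 [0.534 0.178 0.013]
[287.1 223.3  95.1 106.8] 0.48 [0.532 0.177 0.013]
```

Call:
apply_moves(
  linear=[
    [-10,0,-28],
    [-24,0,-66],
    [-38,0,-104],
    [-53,0,-145],
    [-68,0,-186],
    [-83,0,-227],
    [-98,0,-268],
    [-112,0,-306],
    [-125,0,-342],
    [-134,0,-366],
    [-139,0,-380],
    [-139,0,-380],
  ],
  yaw=[0,0,0,0,8,16,24,32,40,48,56,64],
  hand=[1,1,1,1,1,1,1,1,1,1,1,1],
)

```text
time_s: 6.25
position: [0.516, 0.0401, 0.2029]
eef_rot: [-0.618, 0.618, -0.344, 0.343]
contact_force: [-0.4, 0.6, -1.3]
width: 0.0211
```

Call:
apply_moves(
  linear=[
    [0,0,0],
    [0,0,0],
    [0,0,0],
    [0,0,0],
    [0,0,0],
    [0,0,0],
  ],
  yaw=[8,16,24,32,37,37],
  hand=[1,1,1,1,1,1],
)

```text
time_s: 6.85
position: [0.5165, 0.0428, 0.2027]
eef_rot: [0.479, -0.479, 0.52, -0.52]
contact_force: [0.2, 0.2, -2.5]
width: 0.0209
```

```bash
python3 t.py .518 .042 .11 -4.6
python3 - <<'E'
from h import *
p,d=bot.get_image("side"); crop(p,220,90,360,250,4,"s3.png")
p,d=bot.get_image("top"); crop(p,220,150,360,290,4,"t3.png")
E
```

```text
t 6.85 pos [0.5165 0.0428 0.2027] toolz hdg -4.71 tilt 0.07 w 0.0209 F [ 0.2  0.2 -2.5] T [-0.03  0.01 -0.02] q [-0.52  0.42  0.43  1.93 -0.23  0.84 -0.05]
shift mm [ 0.6 92.7  1.7]
yaw -0.11
```

Run:
```python
from h import *
f=lambda L,z:px2w("top",np.array(L)/4.+np.array([220,150])-.4,z)
o=np.array([.539,.1915]);a=np.radians(-4.6);ex=np.array([np.cos(a),np.sin(a)]);ey=np.array([-ex[1],ex[0]])
for nm,L,z in [("tip",[(312,240),(302,335)],.1145),("cakes",[(234,293),(290,161)],.013),("lip",[(105,80),(52,465)],.018),("far",[(368,112),(350,495)],.003)]:
    w=f(L,z)[:,:2]; print(nm,w.round(4).tolist(),[((q-o)@ex*1000).round(1).tolist() for q in w],[((q-o)@ey*1000).round(1).tolist() for q in w])
```

```text
tip [[0.5623, 0.1398], [0.4871, 0.1448]] [27.4, -48.0] [-49.7, -50.7]
cakes [[0.5328, 0.207], [0.6479, 0.1644]] [-7.4, 110.8] [15.0, -18.3]
lip [[0.7132, 0.3261], [0.3841, 0.3506]] [162.8, -167.2] [148.1, 146.2]
far [[0.6957, 0.0992], [0.368, 0.1042]] [163.6, -163.4] [-79.5, -100.7]
```

Call:
apply_moves(
  linear=[
    [0,25,2],
    [0,55,2],
    [0,80,2],
    [0,95,2],
    [0,103,2],
    [0,106,2],
    [0,108,2],
    [0,109,2],
    [0,110,2],
    [0,110,2],
  ],
  yaw=[0,0,0,0,0,0,0,0,0,0],
  hand=[1,1,1,1,1,1,1,1,1,1],
)

```text
time_s: 7.95
position: [0.519, 0.0426, 0.0936]
eef_rot: [-0.48, 0.479, -0.52, 0.52]
contact_force: [-0.6, -0.2, -2.9]
width: 0.021
```

```bash
python3 t.py .518 .042 .0927 -4.6
```

```text
t 7.95 pos [0.519  0.0426 0.0936] toolz hdg -4.63 tilt 0.03 w 0.021 F [-0.6 -0.2 -2.9] T [-0.02  0.02 -0.03] q [-0.44  0.59  0.34  2.   -0.33  0.6   0.03]
shift mm [ 0.7  0.9 -0.9]
yaw -0.03
```

Call:
apply_moves(
  linear=[
    [0,1,0],
    [0,1,0],
    [0,1,0],
  ],
  yaw=[0,0,0],
  hand=[1,1,1],
)

```text
time_s: 8.25
position: [0.5191, 0.0426, 0.0926]
eef_rot: [-0.48, 0.479, -0.52, 0.52]
contact_force: [-0.2, -0.9, 5.4]
width: 0.0211
```

```bash
python3 t.py
```

```text
t 8.25 pos [0.5191 0.0426 0.0926] toolz hdg -4.64 tilt 0.03 w 0.0211 F [-0.2 -0.9  5.4] T [-0.06  0.14 -0.  ] q [-0.44  0.59  0.34  2.   -0.33  0.6   0.03]
```

Call:
apply_moves(
  linear=[
    [0,1,0],
    [0,1,0],
    [0,1,0],
  ],
  yaw=[0,0,0],
  hand=[1,1,1],
)

```text
time_s: 8.55
position: [0.5192, 0.0424, 0.0925]
eef_rot: [-0.48, 0.479, -0.52, 0.52]
contact_force: [-6.7, -0.7, 29.7]
width: 0.0211
```

```bash
python3 t.py
```

```text
t 8.55 pos [0.5192 0.0424 0.0925] toolz hdg -4.66 tilt 0.07 w 0.0211 F [-6.7 -0.7 29.7] T [-0.22  1.69  0.02] q [-0.44  0.59  0.33  2.   -0.33  0.6   0.04]
```

Call:
apply_moves(
  linear=[
    [-5,-0.8,0],
    [-15,-0.8,0],
    [-25,-0.8,0],
    [-35,-0.8,0],
    [-45,-0.8,0],
    [-55,-0.8,0],
    [-65,-0.8,0],
    [-75,-0.8,0],
    [-85,-0.8,0],
    [-95,-0.8,0],
    [-103,-0.8,0],
    [-106,-0.8,0],
  ],
  yaw=[0,0,0,0,0,0,0,0,0,0,0,0],
  hand=[1,1,1,1,1,1,1,1,1,1,1,1],
)

```text
time_s: 9.75
position: [0.5278, 0.1488, 0.0925]
eef_rot: [-0.48, 0.479, -0.519, 0.52]
contact_force: [-0.4, -6.6, 13.0]
width: 0.0209
```

```bash
python3 t.py
python3 - <<'E'
from h import *
p,d=bot.get_image("top"); crop(p,220,150,360,290,4,"t4.png")
p,d=bot.get_image("side"); crop(p,220,90,360,250,4,"s4.png")
E
```

```text
t 9.75 pos [0.5278 0.1488 0.0925] toolz hdg -4.61 tilt 0.05 w 0.0209 F [-0.4 -6.6 13. ] T [-1.27  0.45  0.07] q [-0.63  0.63  0.35  1.93 -0.34  0.64 -0.15]
```

Call:
apply_moves(
  linear=[
    [-6,-0.2,0],
    [-12,-0.2,0],
    [-18,-0.2,0],
    [-24,-0.2,0],
    [-30,-0.2,0],
    [-36,-0.2,0],
    [-42,-0.2,0],
    [-48,-0.2,0],
    [-54,-0.2,0],
    [-60,-0.2,0],
  ],
  yaw=[0,0,0,0,0,0,0,0,0,0],
  hand=[1,1,1,1,1,1,1,1,1,1],
)

```text
time_s: 10.85
position: [0.5325, 0.208, 0.0926]
eef_rot: [-0.479, 0.479, -0.52, 0.52]
contact_force: [0.4, -5.3, 9.8]
width: 0.0209
```

```bash
python3 t.py
python3 - <<'E'
from h import *
p,d=bot.get_image("top"); crop(p,220,150,360,290,4,"t5.png")
p,d=bot.get_image("side"); crop(p,220,120,340,220,5,"s5.png")
E
```

```text
t 10.85 pos [0.5325 0.208  0.0926] toolz hdg -4.66 tilt 0.04 w 0.0209 F [ 0.4 -5.3  9.8] T [-1.02  0.26  0.03] q [-0.73  0.66  0.36  1.87 -0.35  0.68 -0.24]
```

Call:
apply_moves(
  linear=[
    [-5,0,0],
    [-10,0,0],
    [-14,0,0],
    [-18,0,0],
    [-21,0,0],
    [-23,0,0],
    [-23,0,0],
  ],
  yaw=[0,0,0,0,0,0,0],
  hand=[1,1,1,1,1,1,1],
)

```text
time_s: 11.65
position: [0.5343, 0.2313, 0.0926]
eef_rot: [-0.48, 0.479, -0.52, 0.52]
contact_force: [-0.4, -3.4, 8.5]
width: 0.0211
```

```bash
python3 t.py
python3 - <<'E'
from h import *
p,d=bot.get_image("side"); crop(p,220,120,340,220,5,"s6.png")
E
```

```text
t 11.65 pos [0.5343 0.2313 0.0926] toolz hdg -4.63 tilt 0.03 w 0.0211 F [-0.4 -3.4  8.5] T [-0.51  0.21  0.02] q [-0.76  0.67  0.36  1.84 -0.35  0.69 -0.28]
```

Call:
apply_moves(
  linear=[
    [0,-2,0],
    [0,-5,0],
    [0,-9,0],
    [0,-14,0],
    [0,-20,0],
    [0,-27,0],
    [0,-34,0],
    [0,-41,0],
    [0,-46,0],
    [0,-49,0],
    [0,-50,0],
    [0,-50,0],
  ],
  yaw=[0,0,0,0,0,0,0,0,0,0,0,0],
  hand=[1,1,1,1,1,1,1,1,1,1,1,1],
)

```text
time_s: 12.9
position: [0.534, 0.2309, 0.1423]
eef_rot: [0.479, -0.479, 0.52, -0.52]
contact_force: [0.1, 0.0, -3.2]
width: 0.0208
```

```bash
python3 t.py
python3 - <<'E'
from h import *
p,d=bot.get_image("side"); crop(p,220,120,340,220,5,"s7.png")
E
```

```text
t 12.9 pos [0.534  0.2309 0.1423] toolz hdg -4.64 tilt 0.01 w 0.0208 F [ 0.1  0.  -3.2] T [-0.13  0.03  0.02] q [-0.79  0.6   0.4   1.81 -0.32  0.79 -0.31]
```

Call:
apply_moves(
  linear=[
    [3,-2,1],
    [9,-4,1],
    [18,-6,2],
    [30,-8,3],
    [45,-10,4],
    [62,-10,6],
    [80,-10,8],
    [98,-10,9],
    [116,-10,11],
    [134,-10,13],
    [152,-10,14],
    [170,-10,16],
  ],
  yaw=[0,0,0,0,0,0,0,0,0,0,0,0],
  hand=[1,1,1,1,1,1,1,1,1,1,1,1],
)

```text
time_s: 14.15
position: [0.536, 0.0581, 0.1523]
eef_rot: [-0.479, 0.479, -0.52, 0.52]
contact_force: [0.8, 0.4, -2.2]
width: 0.0214
```

Call:
apply_moves(
  linear=[
    [18,0,2],
    [36,0,3],
    [54,0,5],
    [72,0,7],
    [90,0,8],
    [108,0,10],
    [125,0,12],
    [141,0,13],
    [155,0,15],
    [167,0,16],
    [176,0,17],
    [182,0,18],
  ],
  yaw=[1,3,6,10,15,20,25,30,35,40,45,50],
  hand=[1,1,1,1,1,1,1,1,1,1,1,1],
)

```text
time_s: 15.35
position: [0.5394, -0.1242, 0.1523]
eef_rot: [-0.212, 0.212, -0.674, 0.675]
contact_force: [-0.1, 0.9, -2.7]
width: 0.021
```

Call:
apply_moves(
  linear=[
    [0,0,0],
    [0,0,0],
    [0,0,0],
    [0,0,0],
    [0,0,0],
    [0,0,0],
    [0,0,0],
    [0,0,0],
    [0,0,0],
    [0,0,0],
    [0,0,0],
  ],
  yaw=[5,10,15,20,25,30,34,37,38.5,39,39],
  hand=[1,1,1,1,1,1,1,1,1,1,1],
)

```text
time_s: 16.45
position: [0.5395, -0.1229, 0.1523]
eef_rot: [0.023, -0.023, -0.707, 0.707]
contact_force: [0.1, -0.0, -2.2]
width: 0.0209
```

```bash
python3 t.py .5384 -.1347 .15 -93.4
python3 - <<'E'
from h import *
p,d=bot.get_image("side"); crop(p,260,170,420,340,4,"s8.png")
p,d=bot.get_image("top"); crop(p,320,130,500,270,4,"t8.png")
E
```

```text
t 16.45 pos [ 0.5395 -0.1229  0.1523] toolz hdg -93.65 tilt 0.01 w 0.0209 F [ 0.1 -0.  -2.2] T [-0.02  0.16  0.05] q [-0.44  0.67  0.82  1.89 -0.64  0.87 -0.92]
shift mm [ 0.4  2.3 11.9]
yaw -0.25
```

Call:
apply_moves(
  linear=[
    [0,3,3],
    [0,9,6],
    [0,17,9],
    [0,26,12],
    [0,35,12],
    [0,43,12],
    [0,49,12],
    [0,53,12],
    [0,55,12],
    [0,55,12],
  ],
  yaw=[0,0,0,0,0,0,0,0,0,0],
  hand=[1,1,1,1,1,1,1,1,1,1],
)

```text
time_s: 17.55
position: [0.5388, -0.1346, 0.0972]
eef_rot: [0.022, -0.022, -0.707, 0.707]
contact_force: [0.2, -0.4, -2.3]
width: 0.0211
```

```bash
python3 t.py .5384 -.1347 .0957 -93.4
```

```text
t 17.55 pos [ 0.5388 -0.1346  0.0972] toolz hdg -93.63 tilt 0.01 w 0.0211 F [ 0.2 -0.4 -2.3] T [-0.01  0.08  0.03] q [-0.36  0.74  0.74  1.92 -0.72  0.77 -0.84]
shift mm [0.3 1.5 0.1]
yaw -0.23
```

Blade is about 1.5 mm above the platter floor. I'll advance at normal grip until the tip meets the rim.

Call:
apply_moves(
  linear=[
    [-3,0.5,0],
    [-6,0.5,0],
    [-9,0.5,0],
    [-11,0.5,0],
    [-12,0.5,0],
    [-13,0.5,0],
    [-13,0.5,0],
  ],
  yaw=[0,0,0,0,0,0,0],
  hand=[1,1,1,1,1,1,1],
  force=60,
)

```text
time_s: 18.25
position: [0.5518, -0.1355, 0.0968]
eef_rot: [0.022, -0.022, -0.707, 0.707]
contact_force: [1.2, 0.1, -2.6]
width: 0.0206
```

```bash
python3 t.py
python3 - <<'E'
from h import *
p,d=bot.get_image("side"); crop(p,280,190,380,300,6,"s9.png")
E
```

```text
t 18.25 pos [ 0.5518 -0.1355  0.0968] toolz hdg -93.64 tilt 0.01 w 0.0206 F [ 1.2  0.1 -2.6] T [0.03 0.12 0.  ] q [-0.35  0.76  0.74  1.89 -0.72  0.78 -0.85]
```

Call:
apply_moves(
  linear=[
    [0,0.5,0],
    [0,1,0],
    [0,1,0],
    [-1,1,0],
    [-2,1,0],
    [-3,1,0],
    [-3,1,0],
  ],
  yaw=[0,0,0,0,0,0,0],
  hand=[1,1,1,1,1,1,1],
  force=20,
)

```text
time_s: 19.0
position: [0.5543, -0.1358, 0.0958]
eef_rot: [-0.023, 0.022, 0.707, -0.707]
contact_force: [-4.2, -1.0, 1.5]
width: 0.021
```

```bash
python3 t.py
```

```text
t 19.0 pos [ 0.5543 -0.1358  0.0958] toolz hdg -93.65 tilt 0.05 w 0.021 F [-4.2 -1.   1.5] T [0.12 1.05 0.13] q [-0.35  0.76  0.74  1.88 -0.72  0.79 -0.85]
```

Call:
apply_moves(
  linear=[
    [-5,-4,0],
    [-10,-8,0],
    [-15,-12,0],
    [-20,-16,0],
    [-26,-19.5,0],
    [-31,-23,0],
    [-31,-23,0],
  ],
  yaw=[0,0,0,0,0,0,0],
  hand=[1,1,1,1,1,1,1],
  force=20,
)

```text
time_s: 19.7
position: [0.5856, -0.1375, 0.1188]
eef_rot: [-0.023, 0.022, 0.707, -0.707]
contact_force: [-4.5, 0.5, -1.1]
width: 0.0211
```

```bash
python3 t.py
python3 - <<'E'
from h import *
p,d=bot.get_image("side"); crop(p,280,180,380,290,6,"s10.png")
E
```

```text
t 19.7 pos [ 0.5856 -0.1375  0.1188] toolz hdg -93.62 tilt 0.05 w 0.0211 F [-4.5  0.5 -1.1] T [0.25 1.25 0.1 ] q [-0.36  0.77  0.77  1.78 -0.69  0.87 -0.9 ]
```

Call:
apply_moves(
  linear=[
    [-6,-3,0],
    [-12,-5.8,0],
    [-18,-8.3,0],
    [-24,-10.6,0],
    [-30,-12.5,0],
    [-36,-14.3,0],
    [-42,-15.6,0],
    [-49,-17,0],
    [-55,-17.8,0],
    [-60,-18.3,0],
    [-60,-18.3,0],
  ],
  yaw=[0,0,0,0,0,0,0,0,0,0,0],
  hand=[1,1,1,1,1,1,1,1,1,1,1],
  force=20,
)

```text
time_s: 20.85
position: [0.6453, -0.1414, 0.1367]
eef_rot: [-0.023, 0.022, 0.707, -0.707]
contact_force: [-4.8, 0.6, -3.0]
width: 0.0209
```

```bash
python3 t.py
python3 - <<'E'
from h import *
p,d=bot.get_image("side"); crop(p,280,180,380,290,6,"s11.png")
E
```

```text
t 20.85 pos [ 0.6453 -0.1414  0.1367] toolz hdg -93.63 tilt 0.06 w 0.0209 F [-4.8  0.6 -3. ] T [0.29 1.5  0.09] q [-0.33  0.83  0.78  1.61 -0.67  0.99 -0.97]
```

Call:
apply_moves(
  linear=[
    [0,0,0],
    [4,-3,0],
    [11,-9,0],
    [18,-15,0],
    [26,-22,0],
    [34,-29,0],
    [42,-36,0],
    [50,-43,0],
    [58,-50,0],
    [66,-57,0],
    [74,-64,0],
    [82,-72,0],
  ],
  yaw=[0,0,0,0,0,0,0,0,0,0,0,0],
  hand=[1,1,1,1,1,1,1,1,1,1,1,1],
  force=60,
)

```text
time_s: 22.1
position: [0.563, -0.1362, 0.2097]
eef_rot: [-0.023, 0.022, 0.707, -0.707]
contact_force: [0.0, 0.8, -2.4]
width: 0.0209
```

```bash
python3 t.py
python3 - <<'E'
from h import *
p,d=bot.get_image("side"); crop(p,280,160,380,290,5,"s12.png")
E
```

```text
t 22.1 pos [ 0.563  -0.1362  0.2097] toolz hdg -93.64 tilt 0.01 w 0.0209 F [ 0.   0.8 -2.4] T [ 0.02 -0.08 -0.03] q [-0.44  0.64  0.88  1.78 -0.57  1.01 -0.97]
```

Call:
apply_moves(
  linear=[
    [5,-10,-25],
    [12,-15,-55],
    [18,-15,-85],
    [25,-15,-115],
    [31,-15,-145],
    [37,-15,-175],
    [44,-15,-205],
    [50,-15,-235],
    [56,-15,-262],
    [61,-15,-285],
    [64,-15,-300],
    [65,-15,-305],
  ],
  yaw=[0,-4,-12,-20,-28,-36,-44,-52,-60,-68,-75,-80],
  hand=[1,1,1,1,1,1,1,1,1,1,1,1],
)

```text
time_s: 23.35
position: [0.5178, 0.1742, 0.2242]
eef_rot: [0.439, -0.439, 0.554, -0.554]
contact_force: [0.4, -0.7, -2.8]
width: 0.0212
```

```bash
python3 t.py .5175 .1727 .14 -4.6;  python3 - <<'E'
from h import *
p,d=bot.get_image("top"); crop(p,200,130,480,280,2.8,"t13.png")
for r in bot.spot_in("top","oatcake_1"): print(np.round(r['box'],1),round(r['confidence'],2),px2w("top",r['box'][:2],.013)[0].round(3))
p,d=bot.get_image("side"); crop(p,230,120,390,310,4,"s13.png")
E
```

```text
t 23.35 pos [0.5178 0.1742 0.2242] toolz hdg -13.22 tilt 0.03 w 0.0212 F [ 0.4 -0.7 -2.8] T [ 0.02 -0.    0.02] q [-0.83  0.46  0.55  1.84 -0.29  0.93 -0.38]
shift mm [ 1.6 84.2  0.1]
yaw -8.62
[381.3 203.6  27.2  27.1] 0.6 [ 0.61  -0.141  0.013]
```

Call:
apply_moves(
  linear=[
    [0,15,0],
    [0,40,0],
    [0,62,0],
    [0,78,0],
    [0,86,0],
    [0,88,0],
    [0,88,0],
  ],
  yaw=[-4,-8.5,-8.5,-8.5,-8.5,-8.5,-8.5],
  hand=[1,1,1,1,1,1,1],
)

```text
time_s: 24.2
position: [0.5185, 0.1721, 0.1365]
eef_rot: [-0.477, 0.477, -0.522, 0.522]
contact_force: [0.1, 0.0, -1.5]
width: 0.0208
```

```bash
python3 t.py .5175 .1727 .1335 -4.6
```

```text
t 24.2 pos [0.5185 0.1721 0.1365] toolz hdg -5.21 tilt 0.02 w 0.0208 F [ 0.1  0.  -1.5] T [0.03 0.01 0.06] q [-0.75  0.57  0.45  1.91 -0.35  0.74 -0.19]
shift mm [-0.6  3.  -1. ]
yaw -0.61
```

Call:
apply_moves(
  linear=[
    [0,1,0],
    [0,2,0],
    [0,3,0],
    [0,3,0],
  ],
  yaw=[0,0,0,0],
  hand=[1,1,1,1],
  force=20,
)

```text
time_s: 24.6
position: [0.5182, 0.1723, 0.1332]
eef_rot: [-0.477, 0.477, -0.522, 0.522]
contact_force: [0.5, -0.0, -1.9]
width: 0.0211
```

```bash
python3 t.py .5175 .1727 .1335 -4.6
```

```text
t 24.6 pos [0.5182 0.1723 0.1332] toolz hdg -5.14 tilt 0.01 w 0.0211 F [ 0.5 -0.  -1.9] T [ 0.03 -0.02 -0.01] q [-0.75  0.57  0.44  1.91 -0.36  0.73 -0.19]
shift mm [-0.3 -0.3 -0.7]
yaw -0.54
```

Call:
apply_moves(
  linear=[
    [0,1,0],
    [0,2,0],
    [0,3,0],
    [0,3,0],
  ],
  yaw=[-0.5,-0.5,-0.5,-0.5],
  hand=[1,1,1,1],
  force=20,
)

```text
time_s: 25.0
position: [0.5188, 0.1724, 0.1313]
eef_rot: [0.48, -0.479, 0.52, -0.52]
contact_force: [-4.6, -2.1, 23.8]
width: 0.021
```

```bash
python3 t.py .5175 .1727 .1335 -4.6;python3 - <<'E'
from h import *
p,d=bot.get_image("side"); crop(p,230,120,330,220,6,"s14.png")
E
```

```text
t 25.0 pos [0.5188 0.1724 0.1313] toolz hdg -4.65 tilt 0.09 w 0.021 F [-4.6 -2.1 23.8] T [-0.29  1.53  0.04] q [-0.74  0.58  0.44  1.91 -0.36  0.73 -0.18]
shift mm [-0.2 -2.2 -1.3]
yaw -0.05
```

Call:
apply_moves(
  linear=[
    [6,0.5,0],
    [12,1.5,0],
    [18,3,0],
    [24,5,0],
    [30,7,0],
    [36,9.3,0],
    [42,11.7,0],
    [48,14.5,0],
    [54,17.5,0],
    [54,17.5,0],
  ],
  yaw=[0,0,0,0,0,0,0,0,0,0],
  hand=[1,1,1,1,1,1,1,1,1,1],
  force=20,
)

```text
time_s: 26.05
position: [0.5143, 0.1175, 0.1132]
eef_rot: [-0.479, 0.479, -0.52, 0.52]
contact_force: [-2.4, -4.2, 16.8]
width: 0.0211
```

```bash
python3 t.py .5175 .1727 .1335 -4.6;python3 - <<'E'
from h import *
p,d=bot.get_image("side"); crop(p,230,120,330,220,6,"s15.png")
E
```

```text
t 26.05 pos [0.5143 0.1175 0.1132] toolz hdg -4.71 tilt 0.06 w 0.0211 F [-2.4 -4.2 16.8] T [-0.34  0.81  0.24] q [-0.64  0.58  0.42  1.97 -0.37  0.66 -0.07]
shift mm [-55.3 -20.2  -1.3]
yaw -0.11
```

Call:
apply_moves(
  linear=[
    [6,4,0],
    [12,8,0],
    [17,12,0],
    [22,15.5,0],
    [26,18.5,0],
    [29,20.2,0],
    [29,20.5,0],
    [29,20.5,0],
    [29,20.5,0],
  ],
  yaw=[0,0,0,0,0,0,0,0,0],
  hand=[1,1,1,1,1,1,1,1,1],
  force=20,
)

```text
time_s: 27.0
position: [0.5122, 0.0893, 0.0927]
eef_rot: [-0.48, 0.479, -0.52, 0.52]
contact_force: [0.7, -2.5, 11.1]
width: 0.0211
```

```bash
python3 t.py .5175 .1727 .1335 -4.6;python3 - <<'E'
from h import *
p,d=bot.get_image("side"); crop(p,230,140,330,240,6,"s16.png")
p,d=bot.get_image("top"); crop(p,220,150,360,290,4,"t16.png")
E
```

```text
t 27.0 pos [0.5122 0.0893 0.0927] toolz hdg -4.68 tilt 0.09 w 0.0211 F [ 0.7 -2.5 11.1] T [ 0.37  0.09 -0.03] q [-0.57  0.6   0.39  2.   -0.39  0.61 -0.  ]
shift mm [-83.5 -40.7  -1.4]
yaw -0.08
```

Call:
apply_moves(
  linear=[
    [0,-0.3,0],
    [0,-0.3,0],
    [0,-0.3,0],
    [0,-0.3,0],
    [0,-0.3,0],
    [0,-0.3,0],
    [0,-0.3,0],
    [0,-0.3,0],
    [0,-0.3,0],
    [0,-0.3,0],
    [0,-0.3,0],
    [0,-0.3,0],
  ],
  yaw=[0,0,0,0,0,0,0,0,0,0,0,0],
  hand=[0.3,0.3,0.3,0.3,0.5,0.7,1,1,1,1,1,1],
  force=100,
)

```text
time_s: 28.3
position: [0.5115, 0.0895, 0.0924]
eef_rot: [-0.479, 0.479, -0.52, 0.52]
contact_force: [1.1, -0.4, 2.9]
width: 0.021
```

```bash
python3 t.py .6342 -.0088 .11 -4.6;python3 - <<'E'
from h import *
p,d=bot.get_image("side"); crop(p,230,140,330,240,6,"s17.png")
E
```

```text
t 28.3 pos [0.5115 0.0895 0.0924] toolz hdg -4.64 tilt 0.01 w 0.021 F [ 1.1 -0.4  2.9] T [-0.16  0.   -0.  ] q [-0.57  0.6   0.39  2.   -0.39  0.61 -0.  ]
shift mm [ 88.1 -17.6 130.2]
yaw -0.04
```

Call:
apply_moves(
  linear=[
    [5,-8,0],
    [20,-20,0],
    [45,-25,0],
    [75,-25,10],
    [88,-25,35],
    [88,-25,65],
    [88,-25,95],
    [88,-25,120],
    [88,-25,130],
    [88,-12,130],
    [88,-4,130],
    [88,-2,130],
  ],
  yaw=[0,0,0,0,0,0,0,0,0,0,0,0],
  hand=[1,1,1,1,1,1,1,1,1,1,1,1],
)

```text
time_s: 29.55
position: [0.6321, -0.0087, 0.093]
eef_rot: [0.479, -0.48, 0.52, -0.519]
contact_force: [-0.3, -0.2, -2.4]
width: 0.0208
```

```bash
python3 t.py .6342 -.0088 .0925 -4.6;python3 - <<'E'
from h import *
p,d=bot.get_image("side"); crop(p,250,140,380,260,5,"s18.png")
p,d=bot.get_image("top"); crop(p,220,130,420,290,4,"t18.png")
E
```

```text
t 29.55 pos [ 0.6321 -0.0087  0.093 ] toolz hdg -4.64 tilt 0.16 w 0.0208 F [-0.3 -0.2 -2.4] T [-0.05  0.   -0.03] q [-0.33  0.74  0.39  1.7  -0.37  0.78  0.15]
shift mm [-0.1  0.5  2.1]
yaw -0.04
```

Run:
```python
from h import *
f=lambda L,z:px2w("top",np.array(L)/4.+np.array([220,130])-.4,z)
o=np.array([.539,.1915]);a=np.radians(-4.6);ex=np.array([np.cos(a),np.sin(a)]);ey=np.array([-ex[1],ex[0]])
pos,R,s=tcp()
for nm,L,z in [("tip",[(389,213),(380,298)],.005),("cakes",[(290,241)],.013)]:
    w=f(L,z)[:,:2]; print(nm,[((q-o)@ex*1000).round(1).tolist() for q in w],[((q-o)@ey*1000).round(1).tolist() for q in w])
print("tcp u,v",(pos[:2]-o)@ex,(pos[:2]-o)@ey)
```

```text
tip [146.6, 71.6] [-99.6, -100.0]
cakes [110.8] [-18.3]
tcp u,v 0.10976696045315033 -0.19199418348446234
```

Call:
apply_moves(
  linear=[
    [0,0.6,1.5],
    [-6,0.6,1.5],
    [-16,0.6,1.5],
    [-28,0.6,1.5],
    [-40,0.6,1.5],
    [-52,0.6,1.5],
    [-64,0.6,1.5],
    [-76,0.6,1.5],
    [-88,0.6,1.5],
    [-100,0.6,1.5],
    [-110,0.6,1.5],
    [-115,0.6,1.5],
  ],
  yaw=[0,0,0,0,0,0,0,0,0,0,0,0],
  hand=[1,1,1,1,1,1,1,1,1,1,1,1],
  force=100,
)

```text
time_s: 30.85
position: [0.6447, 0.1072, 0.0937]
eef_rot: [0.48, -0.48, 0.52, -0.519]
contact_force: [-0.1, 0.5, -2.9]
width: 0.0209
```

```bash
python3 t.py;python3 - <<'E'
from h import *
p,d=bot.get_image("side"); crop(p,250,140,380,260,5,"s19.png")
E
```

```text
t 30.85 pos [0.6447 0.1072 0.0937] toolz hdg -4.58 tilt 0.02 w 0.0209 F [-0.1  0.5 -2.9] T [-0.1   0.04 -0.04] q [-0.51  0.77  0.4   1.64 -0.38  0.81 -0.02]
```

Call:
apply_moves(
  linear=[
    [0,1,0],
    [0,1.2,0],
    [0,1.2,0],
  ],
  yaw=[0,0,0],
  hand=[1,1,1],
  force=100,
)

```text
time_s: 31.2
position: [0.6448, 0.1052, 0.0926]
eef_rot: [-0.479, 0.479, -0.52, 0.52]
contact_force: [-0.6, 0.6, -1.7]
width: 0.021
```

```bash
python3 t.py
```

```text
t 31.2 pos [0.6448 0.1052 0.0926] toolz hdg -4.68 tilt 0.01 w 0.021 F [-0.6  0.6 -1.7] T [-0.08  0.04  0.01] q [-0.51  0.77  0.4   1.64 -0.39  0.81 -0.02]
```

Call:
apply_moves(
  linear=[
    [0,0.5,0],
    [0,0.5,0],
    [0,0.5,0],
  ],
  yaw=[0,0,0],
  hand=[1,1,1],
)

```text
time_s: 31.5
position: [0.645, 0.1053, 0.0925]
eef_rot: [-0.479, 0.479, -0.52, 0.52]
contact_force: [-0.6, -2.9, 5.4]
width: 0.0209
```

```bash
python3 t.py
```

```text
t 31.5 pos [0.645  0.1053 0.0925] toolz hdg -4.67 tilt 0.04 w 0.0209 F [-0.6 -2.9  5.4] T [-0.55  0.43  0.08] q [-0.51  0.77  0.4   1.64 -0.39  0.81 -0.02]
```

Call:
apply_moves(
  linear=[
    [-5,0,0],
    [-13,0,0],
    [-21,0,0],
    [-29,0,0],
    [-37,0,0],
    [-45,0,0],
    [-53,0,0],
    [-61,0,0],
    [-69,0,0],
    [-77,0,0],
    [-85,0,0],
    [-90,0,0],
  ],
  yaw=[0,0,0,0,0,0,0,0,0,0,0,0],
  hand=[1,1,1,1,1,1,1,1,1,1,1,1],
)

```text
time_s: 32.7
position: [0.6523, 0.1961, 0.0925]
eef_rot: [-0.48, 0.479, -0.52, 0.52]
contact_force: [0.1, -4.2, 7.4]
width: 0.0209
```

```bash
python3 t.py;python3 - <<'E'
from h import *
p,d=bot.get_image("side"); crop(p,250,120,380,240,5,"s20.png")
E
```

```text
t 32.7 pos [0.6523 0.1961 0.0925] toolz hdg -4.62 tilt 0.04 w 0.0209 F [ 0.1 -4.2  7.4] T [-0.87  0.33  0.07] q [-0.63  0.81  0.41  1.56 -0.39  0.86 -0.15]
```

Call:
apply_moves(
  linear=[
    [-5,0,0],
    [-10,0,0],
    [-15,0,0],
    [-20,0,0],
    [-25,0,0],
    [-29,0,0],
    [-32,0,0],
    [-34,0,0],
    [-34,0,0],
  ],
  yaw=[0,0,0,0,0,0,0,0,0],
  hand=[1,1,1,1,1,1,1,1,1],
)

```text
time_s: 33.65
position: [0.6551, 0.2298, 0.0925]
eef_rot: [-0.48, 0.479, -0.52, 0.52]
contact_force: [-0.1, -2.1, 7.4]
width: 0.0208
```

```bash
python3 t.py;python3 - <<'E'
from h import *
p,d=bot.get_image("side"); crop(p,250,120,380,240,5,"s21.png")
E
```

```text
t 33.65 pos [0.6551 0.2298 0.0925] toolz hdg -4.63 tilt 0.04 w 0.0208 F [-0.1 -2.1  7.4] T [-0.34  0.26  0.03] q [-0.67  0.83  0.42  1.52 -0.4   0.88 -0.2 ]
```

Call:
apply_moves(
  linear=[
    [0,-2,0],
    [0,-5,0],
    [0,-9,0],
    [0,-14,0],
    [0,-20,0],
    [0,-27,0],
    [0,-34,0],
    [0,-41,0],
    [0,-48,0],
    [0,-54,0],
    [0,-58,0],
    [0,-60,0],
  ],
  yaw=[0,0,0,0,0,0,0,0,0,0,0,0],
  hand=[1,1,1,1,1,1,1,1,1,1,1,1],
)

```text
time_s: 34.9
position: [0.6548, 0.2295, 0.1525]
eef_rot: [-0.479, 0.479, -0.52, 0.52]
contact_force: [0.4, 0.4, -3.4]
width: 0.0208
```

```bash
python3 - <<'E'
from h import *
# platter lane 2
c=np.array([.5855,-.1856]);a=np.radians(-3.4);px=np.array([np.cos(a),np.sin(a)]);py=np.array([-px[1],px[0]])
u,v=(.066-.092),-.064
print("grip target",c+u*px+v*py)
# towel tip over platter
print(px2w("side",[(330,283.5)],.02),px2w("top",np.array([(573,258)])/2.8+[200,130],.022))
for n in("top","side"):
    p,d=bot.get_image(n); P=cloud(n,d).reshape(-1,3)
    for x in np.arange(.505,.60,.01):
        row=[]
        for y in np.arange(-.29,-.15,.01):
            s=P[(abs(P[:,0]-x)<.005)&(abs(P[:,1]-y)<.005)]; row.append(int(1000*np.median(s[:,2])) if len(s) else -1)
        print(n,round(x,3),row)
crop(p,250,100,380,220,5,"s22.png")
E
python3 t.py .5384 -.25 .15 -93.4
```

```text
grip target [ 0.55575016 -0.24794538]
[[ 0.54978201 -0.20948884  0.02      ]] [[ 0.54666071 -0.21912756  0.022     ]]
top 0.505 [9, 8, 13, 6, 2, 2, 24, 18, 12, 10, 11, 12, 14, 17]
top 0.515 [12, 7, 4, 5, 9, 7, 16, 17, 14, 13, 15, 15, 15, 19]
top 0.525 [10, 5, 8, 6, 8, 7, 13, 21, 15, 15, 18, 17, 7, 8]
top 0.535 [10, 7, 6, 8, 6, 6, 7, 20, 16, 17, 17, 7, 5, 7]
top 0.545 [10, 7, 7, 4, 5, 7, 7, 22, 19, 19, 9, 7, 6, 5]
top 0.555 [6, 4, 6, 7, 6, 8, 8, 6, 6, 4, 9, 3, 4, 5]
top 0.565 [10, 5, 7, 4, 4, 6, 6, 6, 7, 7, 6, 8, 5, 5]
top 0.575 [7, 7, 5, 7, 6, 7, 6, 7, 7, 5, 7, 7, 8, 7]
top 0.585 [7, 7, 7, 8, 5, 5, 6, 5, 4, 7, 6, 7, 8, 9]
top 0.595 [9, 8, 6, 7, 7, 7, 4, 6, 5, 6, 3, 6, 14, 16]
side 0.505 [3, 4, 3, 1, 0, 0, 2, 8, 12, 9, 10, 11, 13, 15]
side 0.515 [11, 5, 7, 6, 6, 10, 14, 16, 15, 13, 12, 14, 17, 19]
side 0.525 [5, 6, 5, 3, 5, 5, 4, 7, 15, 13, 14, 16, 17, -1]
side 0.535 [14, 5, 6, 7, 5, 6, 5, 6, 15, 17, 18, 17, 7, 3]
side 0.545 [13, 5, 5, 5, 6, 6, 5, 8, 19, 21, 19, 7, 6, 3]
side 0.555 [12, 6, 5, 5, 5, 5, 5, 4, 5, 14, 6, 5, 6, 5]
side 0.565 [10, 4, 6, 4, 6, 5, 5, 3, 6, 5, 6, 6, 4, 4]
side 0.575 [6, 5, 6, 6, 3, 5, 5, 4, 4, 4, 5, 6, 6, 4]
side 0.585 [6, 6, 4, 7, 5, 7, 5, 4, 5, 5, 7, 4, 5, 11]
side 0.595 [10, 5, 5, 5, 6, 6, 5, 5, 5, 5, 5, 6, 9, 16]
t 35.0 pos [0.6548 0.2295 0.1523] toolz hdg -4.64 tilt 0.01 w 0.0204 F [-0.3 -0.3 -3.1] T [-0.07  0.    0.06] q [-0.69  0.76  0.45  1.48 -0.37  0.98 -0.22]
shift mm [487.3   2.2 -77.3]
yaw 88.76
```

Call:
apply_moves(
  linear=[
    [3,0,-2],
    [9,-2,-6],
    [18,-4,-12],
    [30,-6,-19],
    [45,-8,-27],
    [62,-10,-36],
    [80,-10,-45],
    [98,-10,-54],
    [116,-10,-63],
    [134,-10,-72],
    [152,-10,-80],
    [169,-10,-87],
  ],
  yaw=[0,0,0,0,0,0,0,0,0,0,0,0],
  hand=[1,1,1,1,1,1,1,1,1,1,1,1],
)

```text
time_s: 36.2
position: [0.5533, 0.0666, 0.1624]
eef_rot: [-0.479, 0.479, -0.52, 0.52]
contact_force: [0.3, -0.1, -2.8]
width: 0.0207
```

Call:
apply_moves(
  linear=[
    [17,0,-5],
    [34,0,-8],
    [52,0,-10],
    [70,0,-10],
    [88,0,-10],
    [106,0,-10],
    [124,0,-8],
    [142,0,-6],
    [160,0,-4],
    [178,0,-2],
    [196,0,0],
    [214,0,2],
  ],
  yaw=[1,3,6,10,14,18,22,26,30,34,38,42],
  hand=[1,1,1,1,1,1,1,1,1,1,1,1],
)

```text
time_s: 37.4
position: [0.5391, -0.1469, 0.1621]
eef_rot: [-0.259, 0.259, -0.658, 0.658]
contact_force: [0.2, -0.1, -2.5]
width: 0.0206
```

```bash
python3 t.py .545 -.2515 .15 -90;python3 - <<'E'
from h import *
p,d=bot.get_image("side"); crop(p,270,160,400,300,4,"s23.png")
E
```

```text
t 37.4 pos [ 0.5391 -0.1469  0.1621] toolz hdg -46.97 tilt 0.0 w 0.0206 F [ 0.2 -0.1 -2.5] T [-0.03  0.01  0.  ] q [-0.29  0.6   0.66  1.87 -0.48  0.84 -0.21]
shift mm [67.  12.1 80.5]
yaw 43.03
```

Call:
apply_moves(
  linear=[
    [9,0,11],
    [18,0,22],
    [27,0,33],
    [36,0,43],
    [45,0,53],
    [53,0,63],
    [59,0,70],
    [63,0,75],
    [66,0,79],
    [67,0,80],
    [67,0,80],
    [67,0,80],
  ],
  yaw=[4,8,12,16,21,26,31,36,40,42,43,43],
  hand=[1,1,1,1,1,1,1,1,1,1,1,1],
)

```text
time_s: 38.65
position: [0.5453, -0.2495, 0.162]
eef_rot: [0.002, -0.002, 0.707, -0.707]
contact_force: [-0.5, 0.7, -2.8]
width: 0.0211
```

```bash
python3 t.py .5555 -.2515 .0965 -90;python3 - <<'E'
from h import *
p,d=bot.get_image("side"); crop(p,270,180,400,320,4,"s24.png")
p,d=bot.get_image("top"); crop(p,320,130,500,270,4,"t24.png")
E
```

```text
t 38.65 pos [ 0.5453 -0.2495  0.162 ] toolz hdg -89.63 tilt 0.01 w 0.0211 F [-0.5  0.7 -2.8] T [-0.02  0.06  0.05] q [-0.2   0.73  0.83  1.76 -0.65  0.95 -0.66]
shift mm [-10.2  65.5   2.1]
yaw 0.37
```

Run:
```python
from h import *
print(px2w("top",np.array([(350,246)])/4.+np.array([320,130])-.4,.073))
print(w2px("top",[.637,-.2115,.073]))
```

```text
[[ 0.64258947 -0.21727427  0.073     ]]
[[405.39548616 192.69877769]]
```

Run:
```python
from h import *
from scipy.optimize import least_squares
p,d=bot.get_image("top")
hsv=cv2.cvtColor(p[:,:,::-1].copy(),cv2.COLOR_BGR2HSV)
m=((hsv[...,0]>8)&(hsv[...,0]<22)&(hsv[...,1]>90)&(hsv[...,2]>120)).astype(np.uint8)
m[:, :400]=0; m[:180]=0;m[215:]=0;m[:,440:]=0
ys,xs=np.nonzero(m); print(len(xs),xs.min(),xs.max(),ys.min(),ys.max())
cnt=max(cv2.findContours(m,0,1)[0],key=cv2.contourArea)[:,0].astype(float)
z=.162-.0897+.012
# arc points: left/top side only
W=px2w("top",cnt,z)[:,:2]
for row in np.c_[cnt,W.round(4)]: print(row)
```

```text
289 400 432 183 204
[ 4.210e+02  1.830e+02  6.689e-01 -2.616e-01]
[ 4.200e+02  1.840e+02  6.654e-01 -2.581e-01]
[ 4.190e+02  1.840e+02  6.653e-01 -2.548e-01]
[ 4.180e+02  1.840e+02  6.651e-01 -2.514e-01]
[ 4.170e+02  1.840e+02  6.650e-01 -2.481e-01]
[ 4.160e+02  1.840e+02  6.649e-01 -2.447e-01]
[ 4.150e+02  1.840e+02  6.648e-01 -2.414e-01]
[ 4.140e+02  1.850e+02  6.613e-01 -2.380e-01]
[ 4.150e+02  1.860e+02  6.580e-01 -2.413e-01]
[ 4.140e+02  1.870e+02  6.546e-01 -2.379e-01]
[ 4.130e+02  1.870e+02  6.544e-01 -2.345e-01]
[ 4.120e+02  1.870e+02  6.543e-01 -2.312e-01]
[ 4.110e+02  1.870e+02  6.542e-01 -2.279e-01]
[ 4.100e+02  1.870e+02  6.541e-01 -2.245e-01]
[ 4.090e+02  1.870e+02  6.540e-01 -2.212e-01]
[ 4.080e+02  1.870e+02  6.539e-01 -2.179e-01]
[ 4.070e+02  1.870e+02  6.538e-01 -2.146e-01]
[ 4.060e+02  1.860e+02  6.570e-01 -2.113e-01]
[ 4.050e+02  1.850e+02  6.603e-01 -2.080e-01]
[ 4.050e+02  1.840e+02  6.637e-01 -2.081e-01]
[ 4.040e+02  1.840e+02  6.636e-01 -2.047e-01]
[ 4.050e+02  1.850e+02  6.603e-01 -2.080e-01]
[ 4.040e+02  1.860e+02  6.568e-01 -2.046e-01]
[ 4.030e+02  1.860e+02
[... 2451 characters left out ...]
2.811e-01]
[ 4.280e+02  1.890e+02  6.494e-01 -2.845e-01]
[ 4.290e+02  1.880e+02  6.529e-01 -2.880e-01]
[ 4.300e+02  1.870e+02  6.564e-01 -2.914e-01]
[ 4.310e+02  1.860e+02  6.599e-01 -2.949e-01]
[ 4.320e+02  1.850e+02  6.634e-01 -2.983e-01]
[ 4.310e+02  1.850e+02  6.633e-01 -2.950e-01]
[ 4.300e+02  1.850e+02  6.631e-01 -2.916e-01]
[ 4.290e+02  1.850e+02  6.630e-01 -2.882e-01]
[ 4.280e+02  1.850e+02  6.629e-01 -2.849e-01]
[ 4.270e+02  1.850e+02  6.628e-01 -2.815e-01]
[ 4.260e+02  1.850e+02  6.627e-01 -2.782e-01]
[ 4.250e+02  1.840e+02  6.660e-01 -2.749e-01]
[ 4.240e+02  1.830e+02  6.692e-01 -2.716e-01]
[ 4.230e+02  1.840e+02  6.657e-01 -2.682e-01]
[ 4.220e+02  1.840e+02  6.656e-01 -2.648e-01]
```

Call:
apply_moves(
  linear=[
    [-2,3,-1],
    [-4,9,-1],
    [-4,17,-1],
    [-4,26,-1],
    [-4,35,-1],
    [-4,43,-1],
    [-4,49,-1],
    [-4,53,-1],
    [-4,56,-1],
    [-4,56,-1],
  ],
  yaw=[-1,-2.4,-2.4,-2.4,-2.4,-2.4,-2.4,-2.4,-2.4,-2.4],
  hand=[1,1,1,1,1,1,1,1,1,1],
)

```text
time_s: 39.8
position: [0.5492, -0.2485, 0.1059]
eef_rot: [0.017, -0.017, 0.707, -0.707]
contact_force: [-0.4, -0.3, -2.4]
width: 0.0206
```

```bash
python3 t.py .5555 -.2485 .0965 -90;python3 - <<'E'
from h import *
p,d=bot.get_image("side"); crop(p,290,200,390,310,6,"s25.png")
E
```

```text
t 39.8 pos [ 0.5492 -0.2485  0.1059] toolz hdg -87.24 tilt 0.01 w 0.0206 F [-0.4 -0.3 -2.4] T [-0.03  0.07  0.02] q [-0.16  0.79  0.76  1.79 -0.71  0.85 -0.58]
shift mm [-6.3  9.4  0.3]
yaw 2.76
```

Call:
apply_moves(
  linear=[
    [2,0,0],
    [3,2,0],
    [3,4,0],
    [3,6,0],
    [3,8,0],
    [3,8,0],
  ],
  yaw=[0,0,0,0,0,0],
  hand=[1,1,1,1,1,1],
)

```text
time_s: 40.45
position: [0.5462, -0.2487, 0.0978]
eef_rot: [0.017, -0.017, 0.707, -0.707]
contact_force: [-0.7, 0.7, -3.3]
width: 0.0208
```

```bash
python3 t.py .5555 -.2485 .0965 -90;python3 - <<'E'
from h import *
p,d=bot.get_image("side"); crop(p,290,200,390,310,6,"s26.png")
E
```

```text
t 40.45 pos [ 0.5462 -0.2487  0.0978] toolz hdg -87.24 tilt 0.02 w 0.0208 F [-0.7  0.7 -3.3] T [0.01 0.1  0.02] q [-0.15  0.8   0.75  1.8  -0.71  0.84 -0.57]
shift mm [-9.3  1.3  0.3]
yaw 2.76
```

Call:
apply_moves(
  linear=[
    [-1,1,0],
    [-2,1.5,0],
    [-3,1.5,0],
    [-4,1.5,0],
    [-5,1.5,0],
    [-6,1.5,0],
    [-6,1.5,0],
  ],
  yaw=[0,0,0,0,0,0,0],
  hand=[1,1,1,1,1,1,1],
  force=20,
)

```text
time_s: 41.2
position: [0.5522, -0.2484, 0.0966]
eef_rot: [0.017, -0.017, 0.707, -0.707]
contact_force: [-1.1, -0.5, -2.1]
width: 0.021
```

```bash
python3 t.py
```

```text
t 41.2 pos [ 0.5522 -0.2484  0.0966] toolz hdg -87.24 tilt 0.02 w 0.021 F [-1.1 -0.5 -2.1] T [-0.06  0.43 -0.04] q [-0.15  0.81  0.74  1.78 -0.72  0.84 -0.58]
```

Call:
apply_moves(
  linear=[
    [-1,0.7,0],
    [-2,1,0],
    [-3,1,0],
    [-3,1,0],
  ],
  yaw=[0,0,0,0],
  hand=[1,1,1,1],
  force=20,
)

```text
time_s: 41.6
position: [0.5532, -0.2487, 0.096]
eef_rot: [0.015, -0.018, 0.707, -0.706]
contact_force: [-17.7, 4.1, 16.6]
width: 0.0209
```

```bash
python3 t.py
```

```text
t 41.6 pos [ 0.5532 -0.2487  0.096 ] toolz hdg -87.31 tilt 0.19 w 0.0209 F [-17.7   4.1  16.6] T [ 0.83  3.9  -0.04] q [-0.15  0.81  0.74  1.78 -0.72  0.85 -0.58]
```

Call:
apply_moves(
  linear=[
    [-2,-3,0],
    [-5,-5.5,0],
    [-8,-8,0],
    [-8,-8,0],
  ],
  yaw=[0,0,0,0],
  hand=[1,1,1,1],
  force=20,
)

```text
time_s: 42.0
position: [0.5623, -0.2477, 0.1033]
eef_rot: [0.016, -0.018, 0.707, -0.707]
contact_force: [-6.7, 0.2, -4.2]
width: 0.0209
```

```bash
python3 t.py
python3 - <<'E'
from h import *
p,d=bot.get_image("side"); crop(p,290,200,390,310,6,"s27.png")
E
```

```text
t 42.0 pos [ 0.5623 -0.2477  0.1033] toolz hdg -87.25 tilt 0.14 w 0.0209 F [-6.7  0.2 -4.2] T [ 0.12  2.07 -0.09] q [-0.15  0.81  0.75  1.76 -0.71  0.87 -0.6 ]
```

Call:
apply_moves(
  linear=[
    [-5,-3.5,0],
    [-10.5,-7,0],
    [-16,-10,0],
    [-21.5,-13,0],
    [-27,-15.6,0],
    [-33,-18,0],
    [-33,-18,0],
  ],
  yaw=[0,0,0,0,0,0,0],
  hand=[1,1,1,1,1,1,1],
  force=20,
)

```text
time_s: 42.75
position: [0.5961, -0.2462, 0.1214]
eef_rot: [0.017, -0.017, 0.707, -0.707]
contact_force: [-4.5, 0.7, -2.3]
width: 0.0208
```

```bash
python3 t.py
python3 - <<'E'
from h import *
p,d=bot.get_image("side"); crop(p,290,200,390,310,6,"s28.png")
E
```

```text
t 42.75 pos [ 0.5961 -0.2462  0.1214] toolz hdg -87.23 tilt 0.06 w 0.0208 F [-4.5  0.7 -2.3] T [ 0.23  1.41 -0.09] q [-0.16  0.83  0.77  1.66 -0.69  0.94 -0.66]
```

Call:
apply_moves(
  linear=[
    [-6,-2.3,0],
    [-12,-4.2,0],
    [-18,-5.8,0],
    [-24,-7.2,0],
    [-30,-8.3,0],
    [-36,-9.2,0],
    [-41,-9.8,0],
    [-45,-10.2,0],
    [-47,-10.4,0],
    [-47,-10.4,0],
  ],
  yaw=[0,0,0,0,0,0,0,0,0,0],
  hand=[1,1,1,1,1,1,1,1,1,1],
  force=20,
)

```text
time_s: 43.8
position: [0.6424, -0.244, 0.1314]
eef_rot: [0.016, -0.017, 0.707, -0.707]
contact_force: [-5.5, 1.4, -3.9]
width: 0.0211
```

```bash
python3 t.py
python3 - <<'E'
from h import *
p,d=bot.get_image("side"); crop(p,290,200,390,310,6,"s29.png")
E
```

```text
t 43.8 pos [ 0.6424 -0.244   0.1314] toolz hdg -87.26 tilt 0.09 w 0.0211 F [-5.5  1.4 -3.9] T [ 0.19  1.69 -0.15] q [-0.16  0.88  0.78  1.53 -0.68  1.02 -0.72]
```

Tilted about 38°, with the cake against the rim. Now I withdraw along the blade's slope.

Call:
apply_moves(
  linear=[
    [0,0,0],
    [4,-3,0],
    [11,-9,0],
    [18,-15,0],
    [26,-22,0],
    [34,-29,0],
    [42,-36,0],
    [50,-43,0],
    [58,-50,0],
    [66,-57,0],
    [74,-64,0],
    [82,-74,0],
  ],
  yaw=[0,0,0,0,0,0,0,0,0,0,0,0],
  hand=[1,1,1,1,1,1,1,1,1,1,1,1],
  force=60,
)

```text
time_s: 45.05
position: [0.5605, -0.2479, 0.2064]
eef_rot: [0.017, -0.017, 0.707, -0.707]
contact_force: [-0.6, -0.2, -1.8]
width: 0.0207
```

```bash
python3 t.py .613 .436 .22 96.4
python3 - <<'E'
from h import *
p,d=bot.get_image("side"); crop(p,270,170,400,320,4,"s30.png")
E
```

```text
t 45.05 pos [ 0.5605 -0.2479  0.2064] toolz hdg -87.24 tilt 0.03 w 0.0207 F [-0.6 -0.2 -1.8] T [ 0.02 -0.06 -0.  ] q [-0.22  0.69  0.86  1.69 -0.6   1.04 -0.68]
shift mm [ -85.4  -13.5 -680.6]
yaw 176.36
```

Call:
apply_moves(
  linear=[
    [0,-15,-20],
    [2,-15,-58],
    [4,-15,-98],
    [6,-15,-138],
    [8,-15,-178],
    [11,-15,-218],
    [13,-15,-258],
    [15,-15,-298],
    [17,-15,-338],
    [20,-15,-375],
    [22,-15,-405],
    [23,-15,-422],
  ],
  yaw=[0,-2,-10,-18,-26,-34,-42,-50,-58,-66,-74,-82],
  hand=[1,1,1,1,1,1,1,1,1,1,1,1],
)

```text
time_s: 46.3
position: [0.5174, 0.1752, 0.2212]
eef_rot: [0.479, -0.479, 0.52, -0.52]
contact_force: [0.0, -0.2, -2.0]
width: 0.0206
```

```bash
python3 t.py .5175 .1727 .137 -4.6;  python3 - <<'E'
from h import *
p,d=bot.get_image("top"); crop(p,340,150,500,260,5,"t31.png")
for r in bot.spot_in("top","oatcake_1")+bot.spot_in("top","sign"): print(np.round(r['box'],1),round(r['confidence'],2),px2w("top",r['box'][:2],.013)[0].round(3))
p,d=bot.get_image("side"); crop(p,230,120,330,220,6,"s31.png")
E
```

```text
t 46.3 pos [0.5174 0.1752 0.2212] toolz hdg -4.76 tilt 0.04 w 0.0206 F [ 0.  -0.2 -2. ] T [ 0.04 -0.01  0.02] q [-0.83  0.46  0.55  1.84 -0.3   0.92 -0.23]
shift mm [ 2.5 84.2  0.3]
yaw -0.16
[413.8 201.2  18.4  22.1] 0.95 [ 0.622 -0.254  0.013]
[381.  201.2  24.3  23.9] 0.83 [ 0.618 -0.14   0.013]
[308.7 224.1  11.4  26.7] 0.43 [0.532 0.104 0.013]
[460.  209.1  35.4  22.6] 0.79 [ 0.599 -0.416  0.013]
```

Call:
apply_moves(
  linear=[
    [0,25,0],
    [0,50,0],
    [0,70,0],
    [0,82,0],
    [0,88,0],
    [0,90,0],
    [0,90,0],
  ],
  yaw=[0,0,0,0,0,0,0],
  hand=[1,1,1,1,1,1,1],
)

```text
time_s: 47.2
position: [0.5183, 0.1722, 0.1315]
eef_rot: [-0.477, 0.476, -0.522, 0.523]
contact_force: [-0.2, 0.4, -2.2]
width: 0.0209
```

```bash
python3 t.py
```

```text
t 47.2 pos [0.5183 0.1722 0.1315] toolz hdg -5.28 tilt 0.03 w 0.0209 F [-0.2  0.4 -2.2] T [ 0.1  -0.05 -0.02] q [-0.77  0.58  0.48  1.92 -0.39  0.73 -0.16]
```

Call:
apply_moves(
  linear=[
    [0,1,0],
    [0,2,0],
    [0,2,0],
  ],
  yaw=[0,0,0],
  hand=[1,1,1],
  force=20,
)

```text
time_s: 47.5
position: [0.518, 0.1725, 0.1292]
eef_rot: [-0.477, 0.477, -0.522, 0.522]
contact_force: [1.6, 0.9, -2.6]
width: 0.0209
```

```bash
python3 t.py
```

```text
t 47.5 pos [0.518  0.1725 0.1292] toolz hdg -5.23 tilt 0.02 w 0.0209 F [ 1.6  0.9 -2.6] T [0.13 0.03 0.01] q [-0.77  0.59  0.47  1.92 -0.39  0.73 -0.16]
```

Call:
apply_moves(
  linear=[
    [0,1.5,0],
    [5,2.3,0],
    [12,3.2,0],
    [20,4.2,0],
    [26,5.6,0],
    [32,7.2,0],
    [38,9.2,0],
    [44,11.2,0],
    [50,13.5,0],
    [56,16.2,0],
    [56,16.2,0],
  ],
  yaw=[0,0,0,0,0,0,0,0,0,0,0],
  hand=[1,1,1,1,1,1,1,1,1,1,1],
  force=20,
)

```text
time_s: 48.6
position: [0.5139, 0.1154, 0.1138]
eef_rot: [-0.477, 0.475, -0.522, 0.523]
contact_force: [-2.1, -3.7, 22.9]
width: 0.0208
```

```bash
python3 t.py
```

```text
t 48.6 pos [0.5139 0.1154 0.1138] toolz hdg -5.34 tilt 0.14 w 0.0208 F [-2.1 -3.7 22.9] T [0.06 0.55 0.12] q [-0.66  0.58  0.45  1.98 -0.4   0.67 -0.05]
```

Call:
apply_moves(
  linear=[
    [6,3.5,0],
    [12,7.2,0],
    [17,10.8,0],
    [22,14.2,0],
    [26,17,0],
    [30,19.5,0],
    [31,20.3,0],
    [31,20.3,0],
  ],
  yaw=[0,0,0,0,0,0,0,0],
  hand=[1,1,1,1,1,1,1,1],
  force=20,
)

```text
time_s: 49.4
position: [0.5108, 0.0846, 0.0931]
eef_rot: [-0.477, 0.476, -0.522, 0.523]
contact_force: [0.2, -5.1, 10.3]
width: 0.0204
```

```bash
python3 t.py
python3 - <<'E'
from h import *
p,d=bot.get_image("side"); crop(p,230,140,330,240,6,"s32.png")
E
```

```text
t 49.4 pos [0.5108 0.0846 0.0931] toolz hdg -5.32 tilt 0.1 w 0.0204 F [ 0.2 -5.1 10.3] T [-0.48 -0.04 -0.01] q [-0.59  0.6   0.42  2.01 -0.42  0.61  0.02]
```

Run:
```python
from h import *
f=lambda L,z:px2w("side",np.array(L)/6.+np.array([230,140])-.42,z)
pos,R,s=tcp()
a=np.radians(-4.6);ex=np.array([np.cos(a),np.sin(a)]);ey=np.array([-ex[1],ex[0]])
for L,z in (([(311,567),(423,545)],.004),([(281,465),(378,440)],.004)):
    w=f(L,z)[:,:2]; m=w.mean(0); print(w,np.hypot(*(w[0]-w[1])),"rel TCP u,v",(m-pos[:2])@ex,(m-pos[:2])@ey)
```

```text
[[0.47513779 0.07783814]
 [0.5463056  0.06844261]] 0.07178532361304943 rel TCP u,v 0.0008893872011150171 -0.011434855658031167
[[0.48515825 0.17367397]
 [0.5517579  0.17135314]] 0.06664006935594395 rel TCP u,v 0.0006312258594046692 0.08823868178071319
```

Call:
apply_moves(
  linear=[
    [0,-0.6,0],
    [0,-0.6,0],
    [0,-0.6,0],
    [3,-0.6,0],
    [7,-0.6,0],
    [11,-0.6,0],
    [11,-0.6,0],
    [11,-0.6,0],
    [11,-0.6,0],
    [11,-0.6,0],
    [11,-0.6,0],
    [11,-0.6,0],
  ],
  yaw=[0,0,0,0,0,0,0,0,0,0,0,0],
  hand=[0.2,0.2,0.2,0.2,0.2,0.2,0.5,1,1,1,1,1],
  force=60,
)

```text
time_s: 50.65
position: [0.509, 0.0748, 0.0931]
eef_rot: [-0.477, 0.477, -0.522, 0.522]
contact_force: [-0.1, -2.5, 2.7]
width: 0.0213
```

```bash
python3 t.py
python3 - <<'E'
from h import *
p,d=bot.get_image("side"); crop(p,230,140,330,240,6,"s33.png")
E
```

```text
t 50.65 pos [0.509  0.0748 0.0931] toolz hdg -5.23 tilt 0.01 w 0.0213 F [-0.1 -2.5  2.7] T [-0.42  0.17  0.07] q [-0.57  0.6   0.42  2.02 -0.42  0.61  0.04]
```

Call:
apply_moves(
  linear=[
    [0,-10,0],
    [0,-35,0],
    [0,-70,0],
    [0,-100,0],
    [0,-120,0],
    [0,-120,0],
    [0,-120,0],
    [0,-120,0],
    [0,-120,0],
    [0,-120,0],
    [0,-120,0],
    [0,-120,0],
  ],
  yaw=[0,0,-8,-16,-24,-32,-40,-48,-56,-64,-72,-80],
  hand=[1,1,1,1,1,1,1,1,1,1,1,1],
  force=60,
)

```text
time_s: 51.9
position: [0.5088, 0.0748, 0.2136]
eef_rot: [-0.701, 0.701, -0.092, 0.092]
contact_force: [0.2, -0.4, -2.7]
width: 0.021
```

```bash
python3 t.py .619 .439 .21 96.4
```

```text
t 51.9 pos [0.5088 0.0748 0.2136] toolz hdg 75.09 tilt 0.02 w 0.021 F [ 0.2 -0.4 -2.7] T [-0.07 -0.05 -0.02] q [-0.41  0.37  0.19  1.92 -0.09  0.86  1.14]
shift mm [ 12.7   3.5 380.3]
yaw -21.31
```

Call:
apply_moves(
  linear=[
    [1,0,20],
    [2,0,55],
    [3,0,95],
    [4,0,135],
    [6,0,175],
    [7,0,215],
    [8,0,255],
    [10,0,295],
    [11,0,335],
    [12,0,362],
    [13,0,378],
    [13,0,380],
  ],
  yaw=[-4,-8,-12,-16,-20,-21.3,-21.3,-21.3,-21.3,-21.3,-21.3,-21.3],
  hand=[1,1,1,1,1,1,1,1,1,1,1,1],
)

```text
time_s: 53.1
position: [0.6204, 0.441, 0.2124]
eef_rot: [0.706, -0.706, -0.038, 0.038]
contact_force: [0.3, -0.2, -2.7]
width: 0.0214
```

```bash
python3 t.py .619 .439 .0955 96.4
python3 - <<'E'
from h import *
p,d=bot.get_image("side"); crop(p,230,90,340,200,6,"s34.png")
E
```

```text
t 53.1 pos [0.6204 0.441  0.2124] toolz hdg 96.19 tilt 0.05 w 0.0214 F [ 0.3 -0.2 -2.7] T [-0.04  0.01  0.05] q [-0.73  0.77  0.07  1.19 -0.05  1.18  1.02]
shift mm [ -1.5 116.9  -1.8]
yaw -0.21
```

Call:
apply_moves(
  linear=[
    [-1,25,-2],
    [-1,55,-2],
    [-1,80,-2],
    [-1,98,-2],
    [-1,108,-2],
    [-1,113,-2],
    [-1,116,-2],
    [-1,117.5,-2],
    [-1,118.5,-2],
    [-1,118.5,-2],
  ],
  yaw=[0,0,0,0,0,0,0,0,0,0],
  hand=[1,1,1,1,1,1,1,1,1,1],
)

```text
time_s: 54.15
position: [0.6208, 0.4361, 0.0951]
eef_rot: [0.706, -0.706, -0.038, 0.037]
contact_force: [-0.3, 0.3, -1.9]
width: 0.0214
```

```bash
python3 t.py
python3 - <<'E'
from h import *
p,d=bot.get_image("side"); crop(p,230,90,340,200,6,"s35.png")
E
```

```text
t 54.15 pos [0.6208 0.4361 0.0951] toolz hdg 96.06 tilt 0.04 w 0.0214 F [-0.3  0.3 -1.9] T [ 0.02 -0.07 -0.04] q [-0.72  0.88  0.06  1.29 -0.05  0.97  1.02]
```

Call:
apply_moves(
  linear=[
    [0,0.7,0],
    [0,1.3,0],
    [0,1.3,0],
  ],
  yaw=[0,0,0],
  hand=[1,1,1],
  force=20,
)

```text
time_s: 54.5
position: [0.621, 0.4362, 0.0942]
eef_rot: [0.706, -0.706, -0.038, 0.037]
contact_force: [-2.0, -1.0, 5.1]
width: 0.0214
```

```bash
python3 t.py
```

```text
t 54.5 pos [0.621  0.4362 0.0942] toolz hdg 96.06 tilt 0.06 w 0.0214 F [-2.  -1.   5.1] T [-0.39  0.32 -0.01] q [-0.72  0.88  0.06  1.29 -0.05  0.97  1.02]
```

Contact. Releasing and rising straight up.

Call:
apply_moves(
  linear=[
    [0,0,0],
    [0,0,0],
    [0,0,0],
    [0,0,0],
    [0,0,0],
    [0,0,0],
    [0,-10,0],
    [0,-35,0],
    [0,-75,0],
    [0,-115,0],
    [0,-150,0],
    [0,-170,0],
  ],
  yaw=[0,0,0,0,0,0,0,0,0,0,0,0],
  hand=[0.5,0,-0.5,-1,-1,-1,-1,-1,-1,-1,-1,-1],
)

```text
time_s: 55.7
position: [0.6213, 0.4363, 0.2678]
eef_rot: [0.707, -0.705, -0.039, 0.036]
contact_force: [0.2, -0.0, 0.2]
width: 0.0856
```

```bash
python3 t.py .6 -.415 .28 0
python3 - <<'E'
from h import *
p,d=bot.get_image("side"); crop(p,230,90,340,200,6,"s36.png")
W2=cloud("side",d); P=W2.reshape(-1,3)
h=P[(abs(P[:,0]-.62)<.03)&(abs(P[:,1]-.435)<.04)&(P[:,2]>.085)&(P[:,2]<.16)]
print(len(h),h.min(0),h.max(0))
p,d=bot.get_image("top"); crop(p,340,150,500,260,5,"t36.png")
for r in bot.spot_in("top","oatcake_1")+bot.spot_in("top","sign"): print(np.round(r['box'],1),round(r['confidence'],2),px2w("top",r['box'][:2],.013)[0].round(3))
E
```

```text
t 55.7 pos [0.6213 0.4363 0.2678] toolz hdg 96.06 tilt 0.24 w 0.0856 F [ 0.2 -0.   0.2] T [ 0.01 -0.01 -0.03] q [-0.73  0.73  0.08  1.14 -0.05  1.27  1.02]
shift mm [-110.9  -14.4 -844.2]
yaw 96.06
110 [0.60817861 0.41761852 0.08637482] [0.64099479 0.44479688 0.15051257]
[412.5 201.8  20.3  23.7] 0.9 [ 0.619 -0.249  0.013]
[379.5 200.9  20.7  24.2] 0.73 [ 0.619 -0.135  0.013]
[332.6 152.8   8.9  15. ] 0.6 [0.785 0.029 0.013]
[460.4 210.1  35.6  20.2] 0.98 [ 0.595 -0.417  0.013]
[380.4 203.2  22.5  20.2] 0.36 [ 0.611 -0.138  0.013]
```

Run:
```python
from h import *
for n in("top","side"):
    p,d=bot.get_image(n); P=cloud(n,d).reshape(-1,3)
    for y in np.arange(-.46,-.06,.03):
        s=P[(abs(P[:,1]-y)<.008)&(P[:,0]>.62)&(P[:,0]<.85)]
        hi=s[s[:,2]>.09]
        if len(hi)<4: print(n,round(y,2),"none"); continue
        prof=[int(1000*np.percentile(hi[(hi[:,0]>x)&(hi[:,0]<=x+.02),2],90)) if ((hi[:,0]>x)&(hi[:,0]<=x+.02)).any() else -1 for x in np.arange(.67,.85,.02)]
        print(n,round(y,2),"minx",np.sort(hi[:,0])[1].round(3),prof)
    if n=="top":
        print("front top edge",px2w("top",np.array([(128,118),(618,135)])/5.+np.array([340,150])-.4,.107), "bottom", px2w("top",np.array([(128,146),(585,162)])/5.+np.array([340,150])-.4,.0))
    # cakes flatness
    for c in [(.615,-.139),(.617,-.252)]:
        for dx,dy in [(0,0),(.03,0),(-.03,0),(0,.03),(0,-.03)]:
            s=P[(abs(P[:,0]-c[0]-dx)<.006)&(abs(P[:,1]-c[1]-dy)<.006)]; print(n,c,dx,dy,round(float(np.median(s[:,2])),4))
```

```text
top -0.46 none
top -0.43 none
top -0.4 minx 0.807 [-1, -1, -1, 90, -1, -1, 101, 105, 103]
top -0.37 minx 0.749 [-1, -1, -1, 106, 109, 105, -1, -1, -1]
top -0.34 minx 0.742 [-1, -1, -1, 103, 100, 109, 105, 100, 98]
top -0.31 minx 0.735 [-1, -1, -1, 103, 102, 104, 107, 106, 106]
top -0.28 minx 0.737 [-1, -1, -1, 103, 102, 104, 105, 109, 106]
top -0.25 minx 0.745 [-1, -1, -1, 102, 102, 109, 104, 105, 105]
top -0.22 minx 0.748 [-1, -1, -1, 104, 107, 106, 103, -1, -1]
top -0.19 minx 0.718 [-1, -1, 95, 92, 91, -1, 92, 92, 92]
top -0.16 minx 0.694 [-1, 99, 100, 100, 102, 101, 99, 101, 101]
top -0.13 minx 0.697 [-1, 100, 101, 100, 101, 102, 101, 101, 103]
top -0.1 minx 0.696 [-1, 96, 96, 97, 97, 96, 97, 96, 99]
top -0.07 none
front top edge [[ 0.68963686 -0.07359375  0.107     ]
 [ 0.68972635 -0.39725714  0.107     ]] bottom [[ 0.6983224  -0.08725395  0.        ]
 [ 0.69800083 -0.4117824   0.        ]]
top (0.615, -0.139) 0 0 0.0189
top (0.615, -0.139) 0.03 0 0.0236
top (0.615, -0.139) -0.03 0 0.0151
top (0.615, -0.139) 0 0.03 0.0163
top (0.615, -0.139) 0 -0.03 0.0175
top (0.617, -0.252) 0 0
[... 522 characters left out ...]
-1, -1, 101, 104, 107, 104, 103, 103]
side -0.22 minx 0.748 [-1, -1, -1, 103, 105, 103, 102, 100, 99]
side -0.19 minx 0.71 [-1, 93, 91, -1, 90, -1, -1, 90, 90]
side -0.16 minx 0.697 [-1, 98, 97, 98, 99, 99, 99, 99, 99]
side -0.13 minx 0.705 [-1, 99, 99, 99, 98, 99, 98, 100, 99]
side -0.1 minx 0.699 [-1, 94, 94, 94, 93, 96, 94, 95, 94]
side -0.07 none
side (0.615, -0.139) 0 0 0.0177
side (0.615, -0.139) 0.03 0 0.0222
side (0.615, -0.139) -0.03 0 0.0141
side (0.615, -0.139) 0 0.03 0.0174
side (0.615, -0.139) 0 -0.03 0.0174
side (0.617, -0.252) 0 0 0.0191
side (0.617, -0.252) 0.03 0 0.0204
side (0.617, -0.252) -0.03 0 0.0154
side (0.617, -0.252) 0 0.03 0.0188
side (0.617, -0.252) 0 -0.03 0.0195
```

The lifter is standing on its rest. But depth shows oatcake 1 propped about 8° on the +x rim (top 22 mm at the front, 14 mm at the back), and oatcake 2 about 4°. Before the sign, I'll take the lifter again and press both flat with the blade's underside.

Call:
apply_moves(
  linear=[
    [0,45,0],
    [0,90,0],
    [0,130,0],
    [0,155,0],
    [0,168,0],
    [0,173,0],
    [0,173,0],
    [0,173,0],
    [0,173,0],
    [0,173,0],
    [0,173,0],
    [0,173,0],
  ],
  yaw=[0,0,0,0,0,0,0,0,0,0,0,0],
  hand=[-1,-1,-1,-1,-1,-1,0,0.6,1,1,1,1],
  force=100,
)

```text
time_s: 57.2
position: [0.621, 0.4364, 0.0913]
eef_rot: [0.706, -0.706, -0.038, 0.037]
contact_force: [-0.4, 0.7, 6.8]
width: 0.0209
```

Call:
apply_moves(
  linear=[
    [0,-10,0],
    [0,-35,0],
    [0,-75,0],
    [0,-110,-20],
    [0,-125,-55],
    [0,-125,-95],
    [0,-125,-135],
    [0,-125,-175],
    [0,-125,-215],
    [0,-125,-255],
    [0,-125,-285],
    [0,-125,-300],
  ],
  yaw=[0,0,0,0,0,8,16,24,32,40,48,56],
  hand=[1,1,1,1,1,1,1,1,1,1,1,1],
)

```text
time_s: 58.4
position: [0.6526, 0.1339, 0.2162]
eef_rot: [-0.639, 0.64, -0.301, 0.302]
contact_force: [-0.6, 1.4, -2.0]
width: 0.0209
```

```bash
python3 t.py .535 -.138 .16 -93.4
python3 - <<'E'
from h import *
p,d=bot.get_image("top")
hsv=cv2.cvtColor(p[:,:,::-1].copy(),cv2.COLOR_BGR2HSV)
m=((hsv[...,0]>6)&(hsv[...,0]<22)&(hsv[...,1]>90)&(hsv[...,2]>110)).astype(np.uint8)
k=np.zeros_like(m);k[182:222,365:427]=1;m*=k
m=cv2.morphologyEx(cv2.morphologyEx(m,cv2.MORPH_OPEN,np.ones((5,5))),cv2.MORPH_CLOSE,np.ones((3,3)))
for c in cv2.findContours(m,0,1)[0]:
    if len(c)>15:
        (u,v),r=cv2.minEnclosingCircle(c); mm=cv2.moments(c); print(len(c),mm['m00'],[mm['m10']/mm['m00'],mm['m01']/mm['m00']],px2w("top",[mm['m10']/mm['m00'],mm['m01']/mm['m00']],.018))
E
```

```text
t 58.4 pos [0.6526 0.1339 0.2162] toolz hdg 39.54 tilt 0.06 w 0.0209 F [-0.6  1.4 -2. ] T [-0.01 -0.09 -0.01] q [-0.49  0.63  0.32  1.51 -0.22  1.04  0.57]
shift mm [ 134.7   56.4 -263.8]
yaw 132.94
246 1082.0 [397.7244300677757, 196.28049907578557] [[ 0.63593476 -0.19709561  0.018     ]]
```

Call:
apply_moves(
  linear=[
    [8,0,-14],
    [20,0,-35],
    [34,0,-59],
    [48,0,-84],
    [62,0,-109],
    [76,0,-133],
    [90,0,-158],
    [104,0,-182],
    [118,0,-207],
    [130,0,-228],
    [139,0,-244],
    [142,0,-250],
  ],
  yaw=[8,16,24,32,40,48,56,64,72,80,88,96],
  hand=[1,1,1,1,1,1,1,1,1,1,1,1],
)

```text
time_s: 59.65
position: [0.5516, -0.1336, 0.216]
eef_rot: [0.205, -0.205, 0.677, -0.677]
contact_force: [1.1, -0.0, -1.5]
width: 0.0212
```

Call:
apply_moves(
  linear=[
    [0,0,0],
    [0,0,0],
    [0,10,0],
    [0,30,0],
    [0,55,0],
    [0,75,0],
    [0,86,0],
    [0,88,0],
    [0,88,0],
  ],
  yaw=[8,16,24,32,37,37,37,37,37],
  hand=[1,1,1,1,1,1,1,1,1],
)

```text
time_s: 60.55
position: [0.5526, -0.132, 0.1279]
eef_rot: [-0.018, 0.018, 0.707, -0.707]
contact_force: [0.3, -0.3, -2.7]
width: 0.0211
```

```bash
python3 t.py .5505 -.1351 .11 -93.4
python3 - <<'E'
from h import *
p,d=bot.get_image("side"); crop(p,280,180,380,290,6,"s37.png")
E
```

```text
t 60.55 pos [ 0.5526 -0.132   0.1279] toolz hdg -92.91 tilt 0.04 w 0.0211 F [ 0.3 -0.3 -2.7] T [-0.01  0.01  0.02] q [-0.42  0.75  0.85  1.87 -0.73  0.87 -0.83]
shift mm [ 2.  17.9  3.2]
yaw 0.49
```

Call:
apply_moves(
  linear=[
    [0,6,3],
    [0,12,3],
    [0,16,3],
    [0,18,3],
    [0,19,3],
    [0,20,3],
    [0,20,3],
  ],
  yaw=[0,0,0,0,0,0,0],
  hand=[1,1,1,1,1,1,1],
)

```text
time_s: 61.3
position: [0.5519, -0.1352, 0.1078]
eef_rot: [-0.018, 0.018, 0.707, -0.707]
contact_force: [-7.1, 0.9, 12.0]
width: 0.0209
```

```bash
python3 t.py
```

```text
t 61.3 pos [ 0.5519 -0.1352  0.1078] toolz hdg -92.96 tilt 0.02 w 0.0209 F [-7.1  0.9 12. ] T [0.48 0.95 0.14] q [-0.4   0.77  0.82  1.88 -0.76  0.83 -0.8 ]
```

Call:
apply_moves(
  linear=[
    [2,0,0],
    [4,0,0],
    [6,1,0],
    [6,2,0],
    [6,3,0],
    [6,3,0],
  ],
  yaw=[0,0,0,0,0,0],
  hand=[1,1,1,1,1,1],
)

```text
time_s: 61.9
position: [0.5462, -0.1346, 0.1041]
eef_rot: [0.018, -0.018, -0.707, 0.707]
contact_force: [1.1, 0.1, -2.2]
width: 0.0209
```

```bash
python3 t.py
```

```text
t 61.9 pos [ 0.5462 -0.1346  0.1041] toolz hdg -92.93 tilt 0.01 w 0.0209 F [ 1.1  0.1 -2.2] T [ 0.04  0.01 -0.05] q [-0.4   0.77  0.81  1.9  -0.76  0.82 -0.79]
```

Call:
apply_moves(
  linear=[
    [0,-12,0],
    [0,-28,5],
    [0,-28,30],
    [-2,-28,60],
    [-4,-28,90],
    [-5,-28,108],
    [-5,-26,113],
    [-5,-18,113],
    [-5,-10,113],
    [-5,-6,113],
    [-5,-4,113],
    [-5,-4,113],
  ],
  yaw=[0,0,0,0,0,0,0,0,0,0,0,0],
  hand=[1,1,1,1,1,1,1,1,1,1,1,1],
)

```text
time_s: 63.1
position: [0.5455, -0.2472, 0.1082]
eef_rot: [-0.018, 0.018, 0.707, -0.707]
contact_force: [-0.7, 1.1, 1.6]
width: 0.0212
```

```bash
python3 t.py
python3 - <<'E'
from h import *
p,d=bot.get_image("side"); crop(p,280,180,400,310,5,"s38.png")
P=cloud("side",d).reshape(-1,3)
for c in [(.612,-.139)]:
        for dx,dy in [(0,0),(.03,0),(-.03,0),(0,.03),(0,-.03)]:
            s=P[(abs(P[:,0]-c[0]-dx)<.006)&(abs(P[:,1]-c[1]-dy)<.006)]; print(c,dx,dy,round(float(np.median(s[:,2])),4) if len(s) else None)
E
```

```text
t 63.1 pos [ 0.5455 -0.2472  0.1082] toolz hdg -92.89 tilt 0.03 w 0.0212 F [-0.7  1.1  1.6] T [0.42 0.1  0.17] q [-0.18  0.8   0.8   1.8  -0.74  0.87 -0.65]
(0.612, -0.139) 0 0 None
(0.612, -0.139) 0.03 0 0.0152
(0.612, -0.139) -0.03 0 None
(0.612, -0.139) 0 0.03 None
(0.612, -0.139) 0 -0.03 None
```

Call:
apply_moves(
  linear=[
    [0,0.7,0],
    [1,0.7,0],
    [3,0.7,0],
    [5,0.7,0],
    [7,1.5,0],
    [7,2.5,0],
    [7,3.5,0],
    [7,3.5,0],
  ],
  yaw=[0,0,0,0,0,0,0,0],
  hand=[1,1,1,1,1,1,1,1],
)

```text
time_s: 63.95
position: [0.5385, -0.2474, 0.1046]
eef_rot: [-0.018, 0.018, 0.707, -0.707]
contact_force: [-0.8, 0.1, -1.5]
width: 0.0209
```

```bash
python3 t.py
```

```text
t 63.95 pos [ 0.5385 -0.2474  0.1046] toolz hdg -92.94 tilt 0.01 w 0.0209 F [-0.8  0.1 -1.5] T [0.04 0.02 0.01] q [-0.18  0.8   0.79  1.82 -0.75  0.85 -0.64]
```

Call:
apply_moves(
  linear=[
    [0,-10,0],
    [0,-40,0],
    [0,-80,0],
    [3,-115,-20],
    [8,-115,-55],
    [13,-115,-95],
    [18,-115,-135],
    [23,-115,-175],
    [28,-115,-215],
    [33,-115,-255],
    [36,-115,-285],
    [38,-115,-300],
  ],
  yaw=[0,0,0,0,0,-8,-16,-24,-32,-40,-48,-56],
  hand=[1,1,1,1,1,1,1,1,1,1,1,1],
  force=100,
)

```text
time_s: 65.15
position: [0.5157, 0.057, 0.2204]
eef_rot: [0.319, -0.318, 0.631, -0.631]
contact_force: [-0.4, -0.3, -1.5]
width: 0.0208
```

```bash
python3 t.py .56 .14 .22 76
python3 - <<'E'
from h import *
for n in("top","side"):
    p,d=bot.get_image(n); P=cloud(n,d).reshape(-1,3)
    for c in [(.608,-.139),(.610,-.250)]:
        print(n,c,[round(float(np.median(P[(abs(P[:,0]-c[0]-dx)<.007)&(abs(P[:,1]-c[1]-dy)<.007)][:,2])),4) for dx,dy in [(0,0),(.03,0),(-.03,0),(0,.03),(0,-.03)]])
crop(p,280,180,400,310,5,"s39.png")
E
```

```text
t 65.15 pos [0.5157 0.057  0.2204] toolz hdg -36.45 tilt 0.05 w 0.0208 F [-0.4 -0.3 -1.5] T [-0.11  0.01  0.06] q [-0.77  0.46  0.75  1.92 -0.4   0.91 -0.46]
shift mm [-93.1   0.5 -13.6]
yaw -112.45
top (0.608, -0.139) [0.0154, 0.0164, 0.0102, 0.0146, 0.015]
top (0.61, -0.25) [0.0165, 0.0178, 0.017, 0.0166, 0.0184]
side (0.608, -0.139) [0.0149, 0.0147, 0.0082, 0.0156, 0.0148]
side (0.61, -0.25) [0.015, 0.017, 0.0155, 0.0161, 0.0164]
```

Call:
apply_moves(
  linear=[
    [-10,0,-4],
    [-25,0,-10],
    [-40,0,-15],
    [-55,0,-21],
    [-70,0,-27],
    [-85,0,-33],
    [-98,0,-38],
    [-110,0,-42],
    [-120,0,-46],
    [-128,0,-49],
    [-132,0,-51],
    [-132,0,-51],
  ],
  yaw=[-8,-16,-24,-32,-40,-48,-56,-64,-72,-80,-88,-96],
  hand=[1,1,1,1,1,1,1,1,1,1,1,1],
)

```text
time_s: 66.45
position: [0.5549, 0.1896, 0.2201]
eef_rot: [-0.682, 0.682, -0.188, 0.188]
contact_force: [0.6, -0.2, -1.5]
width: 0.0211
```

```bash
python3 t.py .6205 .437 .215 96.1
```

```text
t 66.45 pos [0.5549 0.1896 0.2201] toolz hdg 59.2 tilt 0.04 w 0.0211 F [ 0.6 -0.2 -1.5] T [-0.07  0.   -0.02] q [-0.63  0.49  0.28  1.73 -0.16  0.95  0.75]
shift mm [-70.3   5.  246.1]
yaw -36.9
```

Call:
apply_moves(
  linear=[
    [-5,0,15],
    [-12,0,40],
    [-20,0,68],
    [-29,0,100],
    [-38,0,132],
    [-47,0,164],
    [-56,0,196],
    [-63,0,222],
    [-68,0,239],
    [-70,0,246],
    [-70,0,246],
  ],
  yaw=[-8,-16,-24,-32,-37,-37,-37,-37,-37,-37,-37],
  hand=[1,1,1,1,1,1,1,1,1,1,1],
)

```text
time_s: 67.55
position: [0.6212, 0.4368, 0.2195]
eef_rot: [-0.706, 0.707, 0.037, -0.037]
contact_force: [-0.6, -0.4, -2.3]
width: 0.0209
```

```bash
python3 t.py .6205 .437 .0935 96.1
```

```text
t 67.55 pos [0.6212 0.4368 0.2195] toolz hdg 95.98 tilt 0.06 w 0.0209 F [-0.6 -0.4 -2.3] T [ 0.02 -0.06  0.01] q [-0.75  0.77  0.11  1.19 -0.08  1.19  1.03]
shift mm [ -0.7 126.    0.4]
yaw -0.12
```

Call:
apply_moves(
  linear=[
    [0,30,0],
    [0,65,0],
    [0,92,0],
    [0,110,0],
    [0,120,0],
    [0,125,0],
    [0,127,0],
    [0,128,0],
    [0,128.5,0],
    [0,128.5,0],
  ],
  yaw=[0,0,0,0,0,0,0,0,0,0],
  hand=[1,1,1,1,1,1,1,1,1,1],
)

```text
time_s: 68.55
position: [0.6211, 0.4375, 0.0919]
eef_rot: [0.706, -0.706, -0.038, 0.037]
contact_force: [-0.3, -0.4, -2.4]
width: 0.0208
```

```bash
python3 t.py
```

```text
t 68.55 pos [0.6211 0.4375 0.0919] toolz hdg 96.06 tilt 0.05 w 0.0208 F [-0.3 -0.4 -2.4] T [-0.01 -0.03  0.03] q [-0.74  0.89  0.09  1.29 -0.08  0.97  1.04]
```

Call:
apply_moves(
  linear=[
    [0,0.7,0],
    [0,1,0],
    [0,1,0],
  ],
  yaw=[0,0,0],
  hand=[1,1,1],
  force=20,
)

```text
time_s: 68.85
position: [0.6212, 0.4376, 0.0913]
eef_rot: [0.706, -0.706, -0.038, 0.037]
contact_force: [-1.1, -0.1, 5.7]
width: 0.0208
```

```bash
python3 t.py
```

```text
t 68.85 pos [0.6212 0.4376 0.0913] toolz hdg 96.07 tilt 0.07 w 0.0208 F [-1.1 -0.1  5.7] T [-0.29  0.3  -0.02] q [-0.74  0.89  0.09  1.29 -0.08  0.97  1.04]
```

Call:
apply_moves(
  linear=[
    [0,0,0],
    [0,0,0],
    [0,0,0],
    [0,0,0],
    [0,0,0],
    [0,0,0],
    [0,-10,0],
    [0,-35,0],
    [0,-75,0],
    [0,-115,0],
    [0,-155,0],
    [0,-180,0],
  ],
  yaw=[0,0,0,0,0,0,0,0,0,0,0,0],
  hand=[0.5,0,-0.5,-1,-1,-1,-1,-1,-1,-1,-1,-1],
)

```text
time_s: 70.05
position: [0.6214, 0.4375, 0.2749]
eef_rot: [0.707, -0.705, -0.038, 0.036]
contact_force: [0.7, 0.1, -0.4]
width: 0.0853
```

```bash
python3 t.py .5987 -.3956 .25 6.5
python3 - <<'E'
from h import *
p,d=bot.get_image("side"); crop(p,230,90,340,200,6,"s40.png")
p,d=bot.get_image("top"); crop(p,340,150,500,260,5,"t40.png")
E
```

```text
t 70.05 pos [0.6214 0.4375 0.2749] toolz hdg 96.05 tilt 0.22 w 0.0853 F [ 0.7  0.1 -0.4] T [0.01 0.05 0.06] q [-0.75  0.73  0.11  1.12 -0.08  1.29  1.03]
shift mm [-110.5   22.9 -826.1]
yaw 89.55
```

Run:
```python
from h import *
for n in("top","side"):
    p,d=bot.get_image(n); P=cloud(n,d).reshape(-1,3)
    for y in (-.32,-.34,-.36,-.38,-.40):
        s=P[(abs(P[:,1]-y)<.008)&(P[:,0]>.66)&(P[:,0]<.78)]
        print(n,y,[(round(x,3),int(1000*np.median(s[(abs(s[:,0]-x)<.004),2])) if (abs(s[:,0]-x)<.004).any() else -1) for x in np.arange(.672,.77,.008)])
```

```text
top -0.32 [(np.float64(0.672), 0), (np.float64(0.68), 0), (np.float64(0.688), 0), (np.float64(0.696), 54), (np.float64(0.704), 81), (np.float64(0.712), 82), (np.float64(0.72), 80), (np.float64(0.728), 83), (np.float64(0.736), 85), (np.float64(0.744), 103), (np.float64(0.752), 80), (np.float64(0.76), 80), (np.float64(0.768), 86)]
top -0.34 [(np.float64(0.672), 2), (np.float64(0.68), 2), (np.float64(0.688), 1), (np.float64(0.696), 53), (np.float64(0.704), 80), (np.float64(0.712), 80), (np.float64(0.72), 82), (np.float64(0.728), 82), (np.float64(0.736), 82), (np.float64(0.744), 98), (np.float64(0.752), 101), (np.float64(0.76), 80), (np.float64(0.768), 80)]
top -0.36 [(np.float64(0.672), 1), (np.float64(0.68), 1), (np.float64(0.688), 1), (np.float64(0.696), 47), (np.float64(0.704), 79), (np.float64(0.712), 82), (np.float64(0.72), 80), (np.float64(0.728), 80), (np.float64(0.736), 81), (np.float64(0.744), 82), (np.float64(0.752), 83), (np.float64(0.76), 99), (np.float64(0.768), 99)]
top -0.38 [(np.float64(0.672), -1), (np.float64(0.68), 0), (np.float64(0.688), 1), (np.float64(0.696), 43), 
[... 1508 characters left out ...]
(0.76), 95), (np.float64(0.768), 101)]
side -0.38 [(np.float64(0.672), 0), (np.float64(0.68), 0), (np.float64(0.688), 16), (np.float64(0.696), 55), (np.float64(0.704), 79), (np.float64(0.712), 81), (np.float64(0.72), 81), (np.float64(0.728), 81), (np.float64(0.736), 81), (np.float64(0.744), 80), (np.float64(0.752), 90), (np.float64(0.76), 80), (np.float64(0.768), 81)]
side -0.4 [(np.float64(0.672), 0), (np.float64(0.68), 1), (np.float64(0.688), 2), (np.float64(0.696), 46), (np.float64(0.704), 57), (np.float64(0.712), 46), (np.float64(0.72), 58), (np.float64(0.728), 60), (np.float64(0.736), 51), (np.float64(0.744), 49), (np.float64(0.752), 63), (np.float64(0.76), 53), (np.float64(0.768), 58)]
```

Call:
apply_moves(
  linear=[
    [-4,0,-30],
    [-9,0,-75],
    [-15,0,-120],
    [-20,0,-165],
    [-26,0,-210],
    [-32,0,-255],
    [-37,0,-300],
    [-43,0,-345],
    [-48,0,-390],
    [-54,0,-435],
    [-60,0,-480],
    [-65,0,-525],
  ],
  yaw=[0,0,0,0,0,0,0,0,0,0,0,0],
  hand=[-1,-1,-1,-1,-1,-1,-1,-1,-1,-1,-1,-1],
)

```text
time_s: 71.45
position: [0.6108, -0.0934, 0.2695]
eef_rot: [0.706, -0.706, -0.037, 0.038]
contact_force: [1.4, -0.7, 0.0]
width: 0.0855
```

Call:
apply_moves(
  linear=[
    [-5,0,-45],
    [-11,0,-90],
    [-17,0,-135],
    [-22,0,-180],
    [-28,0,-225],
    [-33,0,-265],
    [-37,0,-300],
    [-41,0,-330],
    [-44,0,-352],
    [-45,0,-361],
    [-45,0,-361],
    [-45,0,-361],
  ],
  yaw=[8,16,24,32,40,48,56,64,72,80,88,89.5],
  hand=[-1,-1,-1,-1,-1,-1,-1,-1,-1,-1,-1,-1],
)

```text
time_s: 72.65
position: [0.6045, -0.4554, 0.2689]
eef_rot: [-0.527, 0.527, -0.472, 0.471]
contact_force: [-0.2, -0.0, -0.2]
width: 0.0853
```

```bash
python3 t.py .6055 -.4552 .05 6.5
python3 - <<'E'
from h import *
p,d=bot.get_image("side"); crop(p,320,220,440,370,5,"s41.png"); cv2.imwrite("pics/s41f.png",p[:,:,::-1])
P=cloud("side",d).reshape(-1,3)
s=P[(P[:,2]>.022)&(P[:,2]<.036)&(abs(P[:,0]-.6)<.07)&(abs(P[:,1]+.415)<.1)]
print(len(s),cv2.minAreaRect((s[:,:2]*1000).astype(np.float32)))
E
```

```text
t 72.65 pos [ 0.6045 -0.4554  0.2689] toolz hdg 6.33 tilt 0.12 w 0.0853 F [-0.2 -0.  -0.2] T [ 0.06 -0.01 -0.  ] q [ 0.29  0.79  0.57  1.15 -0.41  1.31  0.94]
shift mm [1.000e-01 2.189e+02 1.400e+00]
yaw -0.17
779 ((600.03076171875, -414.4359130859375), (61.378684997558594, 111.27762603759766), 7.092226028442383)
```

Call:
apply_moves(
  linear=[
    [-1,40,1],
    [-1,85,1],
    [-1,130,1],
    [-1,170,1],
    [-1,205,1],
    [-1,232,1],
    [-1,248,1],
    [-1,256,1],
    [-1,260,1],
    [-1,260,1],
  ],
  yaw=[-0.8,-0.8,-0.8,-0.8,-0.8,-0.8,-0.8,-0.8,-0.8,-0.8],
  hand=[-1,-1,-1,-1,-1,-1,-1,-1,-1,-1],
)

```text
time_s: 73.7
position: [0.6063, -0.4544, 0.011]
eef_rot: [0.531, -0.531, 0.466, -0.467]
contact_force: [-0.4, 0.1, -0.6]
width: 0.0856
```

```bash
python3 t.py .6049 -.4541 .003 7.1
python3 - <<'E'
from h import *
p,d=bot.get_image("side"); crop(p,330,260,430,370,6,"s42.png")
E
```

```text
t 73.7 pos [ 0.6063 -0.4544  0.011 ] toolz hdg 7.41 tilt 0.05 w 0.0856 F [-0.4  0.1 -0.6] T [ 0.01 -0.04 -0.  ] q [ 0.33  1.04  0.45  1.33 -0.51  0.89  1.04]
shift mm [-0.5  8.  -1.3]
yaw 0.31
```

Call:
apply_moves(
  linear=[
    [0,3,-1],
    [0,6,-1],
    [0,9,-1],
    [0,9,-1],
    [0,9,-1],
    [0,9,-1],
    [0,9,-1],
    [0,9,-1],
    [0,9,-1],
  ],
  yaw=[0.3,0.3,0.3,0.3,0.3,0.3,0.3,0.3,0.3],
  hand=[-1,-1,-1,-0.8,-0.6,-0.5,-0.44,-0.42,-0.42],
  force=20,
)

```text
time_s: 74.65
position: [0.6052, -0.4544, 0.0015]
eef_rot: [0.53, -0.53, 0.468, -0.468]
contact_force: [0.8, -0.2, 0.2]
width: 0.0606
```

```bash
python3 t.py
```

```text
t 74.65 pos [ 0.6052 -0.4544  0.0015] toolz hdg 7.07 tilt 0.03 w 0.0606 F [ 0.8 -0.2  0.2] T [-0.02 -0.28 -0.06] q [ 0.33  1.05  0.45  1.33 -0.51  0.87  1.04]
```

Call:
apply_moves(
  linear=[
    [0,0,0],
    [0,0,0],
    [0,0,0],
  ],
  yaw=[0,0,0],
  hand=[-0.41,-0.4,-0.4],
)

```text
time_s: 74.95
position: [0.6051, -0.4544, 0.0015]
eef_rot: [0.53, -0.53, 0.468, -0.468]
contact_force: [1.1, -0.1, 1.8]
width: 0.0599
```

```bash
python3 t.py
```

```text
t 74.95 pos [ 0.6051 -0.4544  0.0015] toolz hdg 7.06 tilt 0.02 w 0.0599 F [ 1.1 -0.1  1.8] T [ 0.11 -0.39 -0.07] q [ 0.33  1.05  0.45  1.33 -0.51  0.87  1.04]
```

Call:
apply_moves(
  linear=[
    [-1,-5,0],
    [-2.5,-10,0],
    [-4.5,-15,0],
    [-7,-20,0],
    [-9.5,-26,0],
    [-12.5,-31,0],
    [-12.5,-31,0],
  ],
  yaw=[0,0,0,0,0,0,0],
  hand=[-0.4,-0.4,-0.4,-0.4,-0.4,-0.4,-0.4],
)

```text
time_s: 75.65
position: [0.6039, -0.4416, 0.0333]
eef_rot: [0.53, -0.53, 0.468, -0.468]
contact_force: [0.4, -0.5, -1.7]
width: 0.06
```

```bash
python3 t.py
python3 - <<'E'
from h import *
p,d=bot.get_image("side"); crop(p,330,260,430,370,6,"s43.png")
E
```

```text
t 75.65 pos [ 0.6039 -0.4416  0.0333] toolz hdg 7.09 tilt 0.06 w 0.06 F [ 0.4 -0.5 -1.7] T [-0.12  0.01  0.01] q [ 0.31  1.    0.46  1.36 -0.5   0.9   1.02]
```

```bash
cat > blk.py <<'E'
from h import *
for n in("side","top"):
    p,d=bot.get_image(n); P=cloud(n,d)
    hsv=cv2.cvtColor(p[:,:,::-1].copy(),cv2.COLOR_BGR2HSV)
    X=P.reshape(-1,3); s=X[(abs(X[:,0]-.603)<.026)&(X[:,1]<-.32)&(X[:,1]>-.50)&(X[:,2]>.012)]
    print(n,[(round(y,3),int(1000*np.median(s[abs(s[:,1]-y)<.005,2])),int((abs(s[:,1]-y)<.005).sum())) for y in np.arange(-.475,-.32,.01) if (abs(s[:,1]-y)<.005).sum()>2])
E
python3 blk.py
```

```text
side [(np.float64(-0.475), 203, 236), (np.float64(-0.465), 403, 128), (np.float64(-0.455), 105, 217), (np.float64(-0.445), 410, 157), (np.float64(-0.435), 412, 137), (np.float64(-0.425), 436, 108), (np.float64(-0.415), 438, 98), (np.float64(-0.405), 441, 85), (np.float64(-0.395), 442, 90), (np.float64(-0.385), 443, 83), (np.float64(-0.375), 252, 54), (np.float64(-0.365), 60, 44), (np.float64(-0.355), 59, 40), (np.float64(-0.345), 58, 16)]
top [(np.float64(-0.475), 407, 39), (np.float64(-0.465), 410, 48), (np.float64(-0.455), 410, 36), (np.float64(-0.445), 412, 36), (np.float64(-0.435), 435, 34), (np.float64(-0.425), 435, 49), (np.float64(-0.415), 434, 57), (np.float64(-0.405), 439, 74), (np.float64(-0.395), 442, 81), (np.float64(-0.385), 442, 85), (np.float64(-0.375), 416, 104), (np.float64(-0.365), 438, 84), (np.float64(-0.355), 409, 77), (np.float64(-0.345), 60, 69), (np.float64(-0.335), 448, 24), (np.float64(-0.325), 452, 4)]
```

Call:
apply_moves(
  linear=[
    [0,8,0],
    [0,16,0],
    [0,20,0],
    [0,20,0],
    [0,20,0],
    [0,20,0],
  ],
  yaw=[0,0,0,0,0,0],
  hand=[-0.4,-0.4,-0.4,-0.403,-0.405,-0.405],
)

```text
time_s: 76.4
position: [0.6035, -0.4421, 0.0126]
eef_rot: [-0.53, 0.53, -0.468, 0.468]
contact_force: [-0.8, 0.2, -1.1]
width: 0.06
```

```bash
python3 t.py; python3 blk.py|cut -c1-2000 | tail -1 | grep -o "0.3[4-6]5), [0-9]*"
```

```text
t 76.4 pos [ 0.6035 -0.4421  0.0126] toolz hdg 7.06 tilt 0.02 w 0.06 F [-0.8  0.2 -1.1] T [0.   0.02 0.03] q [ 0.31  1.02  0.45  1.36 -0.51  0.87  1.03]
0.365), 420
0.355), 409
0.345), 393
```

Call:
apply_moves(
  linear=[
    [0,0,0],
    [0,0,0],
    [0,0,0],
  ],
  yaw=[0,0,0],
  hand=[-0.407,-0.409,-0.409],
)

```text
time_s: 76.8
position: [0.6035, -0.442, 0.0125]
eef_rot: [0.53, -0.53, 0.468, -0.468]
contact_force: [0.4, -0.4, -0.0]
width: 0.06
```

```bash
python3 t.py; python3 blk.py| grep -o "0.3[4-6]5), [0-9]*"
```

```text
t 76.8 pos [ 0.6035 -0.442   0.0125] toolz hdg 7.06 tilt 0.01 w 0.06 F [ 0.4 -0.4 -0. ] T [0.01 0.03 0.01] q [ 0.31  1.02  0.45  1.36 -0.51  0.87  1.03]
0.365), 31
0.355), 29
0.345), 27
0.365), 419
0.355), 396
0.345), 408
```

Run:
```python
from h import *
p,d=bot.get_image("side"); crop(p,330,260,430,370,6,"s44.png")
X=cloud("side",d).reshape(-1,3)
for y0,y1 in((-.36,-.34),(-.38,-.36),(-.40,-.38),(-.47,-.45),(-.475,-.465)):
    s=X[(X[:,1]>y0)&(X[:,1]<y1)&(abs(X[:,0]-.603)<.03)&(X[:,2]<.08)&(X[:,2]>.008)]
    if len(s): print(y0,len(s),np.percentile(s[:,2],[10,50,90]).round(4))
```

```text
-0.36 44 [0.027  0.0295 0.032 ]
-0.38 76 [0.0279 0.0301 0.0332]
-0.4 49 [0.0282 0.0301 0.0336]
-0.47 132 [0.0121 0.028  0.0323]
```

Call:
apply_moves(
  linear=[
    [0,5,0],
    [0,10.5,0],
    [0,10.5,0],
    [0,10.5,0],
    [0,10.5,0],
    [-0.5,7.5,0],
    [-1,4.5,0],
    [-2,1.5,0],
    [-3,-1.5,0],
    [-4,-4.5,0],
    [-5,-7.5,0],
    [-5,-7.5,0],
  ],
  yaw=[0,0,0,0,0,0,0,0,0,0,0,0],
  hand=[-0.43,-0.43,-0.4,-0.4,-0.407,-0.407,-0.407,-0.407,-0.407,-0.407,-0.407,-0.407],
)

```text
time_s: 78.15
position: [0.603, -0.437, 0.0204]
eef_rot: [0.53, -0.53, 0.468, -0.468]
contact_force: [-0.1, -0.0, 0.8]
width: 0.0604
```

```bash
cat > blk2.py <<'E'
from h import *
p,d=bot.get_image("side")
X=cloud("side",d).reshape(-1,3)
out=[]
for y0 in np.arange(-.48,-.30,.01):
    s=X[(X[:,1]>y0)&(X[:,1]<y0+.01)&(abs(X[:,0]-.603)<.03)&(X[:,2]<.16)&(X[:,2]>.008)]
    if len(s)>4: out.append((round(y0+.005,3),len(s),int(1000*np.median(s[:,2])),int(1000*np.percentile(s[:,2],90))))
print(*out)
E
python3 t.py; python3 blk2.py
```

```text
t 78.15 pos [ 0.603  -0.437   0.0204] toolz hdg 7.07 tilt 0.03 w 0.0604 F [-0.1 -0.   0.8] T [-0.    0.08 -0.03] q [ 0.3   1.01  0.46  1.38 -0.51  0.88  1.02]
(np.float64(-0.475), 17, 155, 158) (np.float64(-0.465), 29, 27, 157) (np.float64(-0.455), 178, 30, 123) (np.float64(-0.445), 84, 30, 94) (np.float64(-0.435), 54, 30, 33) (np.float64(-0.425), 32, 30, 41) (np.float64(-0.415), 6, 29, 31) (np.float64(-0.385), 20, 29, 32) (np.float64(-0.375), 32, 31, 32) (np.float64(-0.365), 39, 30, 32) (np.float64(-0.355), 33, 30, 32) (np.float64(-0.345), 5, 27, 30) (np.float64(-0.305), 18, 15, 18)
```

Call:
apply_moves(
  linear=[
    [2,9,0],
    [5,18.5,0],
    [5,18.5,0],
    [5,18.5,0],
    [5,18.5,0],
    [4.5,15,0],
    [4,12,0],
    [3,9,0],
    [2,6,0],
    [1,3,0],
    [0,0,0],
    [0,0,0],
  ],
  yaw=[0,0,0,0,0,0,0,0,0,0,0,0],
  hand=[-0.43,-0.43,-0.4,-0.4,-0.404,-0.405,-0.405,-0.405,-0.405,-0.405,-0.405,-0.405],
)

```text
time_s: 79.4
position: [0.603, -0.437, 0.0204]
eef_rot: [0.53, -0.53, 0.468, -0.468]
contact_force: [0.2, 0.4, 1.4]
width: 0.0603
```

```bash
python3 t.py; python3 blk2.py
```

```text
t 79.4 pos [ 0.603  -0.437   0.0204] toolz hdg 7.07 tilt 0.03 w 0.0603 F [0.2 0.4 1.4] T [ 0.02 -0.16  0.03] q [ 0.3   1.01  0.46  1.38 -0.51  0.88  1.02]
(np.float64(-0.475), 17, 155, 159) (np.float64(-0.465), 36, 27, 157) (np.float64(-0.455), 179, 30, 122) (np.float64(-0.445), 79, 30, 93) (np.float64(-0.435), 58, 30, 37) (np.float64(-0.425), 32, 30, 37) (np.float64(-0.385), 18, 30, 32) (np.float64(-0.375), 34, 30, 32) (np.float64(-0.365), 37, 29, 32) (np.float64(-0.355), 36, 29, 31) (np.float64(-0.305), 20, 12, 15)
```

Call:
apply_moves(
  linear=[
    [2,9,0],
    [5,18.5,0],
    [5,18.5,0],
    [5,18.5,0],
    [5,18.5,0],
    [4.5,15,0],
    [4,12,0],
    [3,9,0],
    [2,6,0],
    [1,3,0],
    [0,0,0],
    [0,0,0],
  ],
  yaw=[0,0,0,0,0,0,0,0,0,0,0,0],
  hand=[-0.43,-0.42,-0.4,-0.4,-0.4025,-0.4025,-0.4025,-0.4025,-0.4025,-0.4025,-0.4025,-0.4025],
)

```text
time_s: 80.65
position: [0.6031, -0.437, 0.0204]
eef_rot: [0.53, -0.53, 0.468, -0.468]
contact_force: [0.5, 0.4, -1.4]
width: 0.0598
```

```bash
python3 t.py; python3 blk2.py
```

```text
t 80.65 pos [ 0.6031 -0.437   0.0204] toolz hdg 7.07 tilt 0.04 w 0.0598 F [ 0.5  0.4 -1.4] T [-0.08  0.03  0.03] q [ 0.3   1.01  0.46  1.38 -0.51  0.88  1.02]
(np.float64(-0.475), 17, 156, 158) (np.float64(-0.465), 14, 155, 158) (np.float64(-0.455), 184, 51, 121) (np.float64(-0.445), 79, 51, 94) (np.float64(-0.435), 38, 51, 54) (np.float64(-0.425), 10, 51, 53) (np.float64(-0.395), 17, 51, 54) (np.float64(-0.385), 27, 51, 54) (np.float64(-0.375), 31, 51, 53) (np.float64(-0.365), 33, 51, 53) (np.float64(-0.355), 42, 51, 53) (np.float64(-0.345), 18, 50, 51) (np.float64(-0.305), 23, 13, 18)
```

Call:
apply_moves(
  linear=[
    [0,0,0],
    [0,0,0],
    [0,0,0],
  ],
  yaw=[0,0,0],
  hand=[-0.4035,-0.4035,-0.4035],
)

```text
time_s: 81.0
position: [0.6027, -0.437, 0.0197]
eef_rot: [-0.53, 0.53, -0.468, 0.468]
contact_force: [-0.4, -0.4, -0.8]
width: 0.0597
```

```bash
python3 t.py; python3 blk2.py
```

```text
t 81.0 pos [ 0.6027 -0.437   0.0197] toolz hdg 7.06 tilt 0.01 w 0.0597 F [-0.4 -0.4 -0.8] T [ 0.12  0.06 -0.03] q [ 0.3   1.01  0.46  1.38 -0.51  0.88  1.02]
(np.float64(-0.475), 21, 155, 159) (np.float64(-0.465), 14, 154, 159) (np.float64(-0.455), 201, 48, 118) (np.float64(-0.445), 74, 52, 91) (np.float64(-0.435), 37, 50, 53) (np.float64(-0.425), 14, 47, 50) (np.float64(-0.395), 7, 39, 40) (np.float64(-0.385), 22, 38, 40) (np.float64(-0.375), 26, 35, 37) (np.float64(-0.365), 34, 33, 35) (np.float64(-0.355), 35, 31, 33) (np.float64(-0.345), 20, 29, 32) (np.float64(-0.305), 12, 11, 16)
```

Call:
apply_moves(
  linear=[
    [0,0,0],
    [0,0,0],
    [0,0,0],
  ],
  yaw=[0,0,0],
  hand=[-0.4042,-0.4042,-0.4042],
)

```text
time_s: 81.35
position: [0.6028, -0.437, 0.0198]
eef_rot: [-0.53, 0.53, -0.468, 0.468]
contact_force: [0.1, 0.1, -1.3]
width: 0.0599
```

```bash
python3 t.py; python3 blk2.py
```

```text
t 81.35 pos [ 0.6028 -0.437   0.0198] toolz hdg 7.06 tilt 0.0 w 0.0599 F [ 0.1  0.1 -1.3] T [0.1  0.07 0.  ] q [ 0.3   1.01  0.46  1.38 -0.51  0.88  1.02]
(np.float64(-0.475), 19, 154, 158) (np.float64(-0.465), 16, 155, 158) (np.float64(-0.455), 207, 47, 119) (np.float64(-0.445), 72, 52, 90) (np.float64(-0.435), 42, 51, 61) (np.float64(-0.425), 11, 47, 48) (np.float64(-0.395), 8, 40, 41) (np.float64(-0.385), 20, 39, 41) (np.float64(-0.375), 29, 36, 37) (np.float64(-0.365), 32, 33, 36) (np.float64(-0.355), 35, 30, 33) (np.float64(-0.345), 23, 28, 29) (np.float64(-0.305), 15, 14, 15)
```

Call:
apply_moves(
  linear=[
    [-2.5,-4.5,0],
    [-5,-9,0],
    [-8,-13,0],
    [-11,-17,0],
    [-15,-21.5,0],
    [-19,-26,0],
    [-23.5,-30,0],
    [-28,-34,0],
    [-28,-34,0],
  ],
  yaw=[0,0,0,0,0,0,0,0,0],
  hand=[-0.404,-0.404,-0.404,-0.404,-0.404,-0.404,-0.404,-0.404,-0.404],
)

```text
time_s: 82.3
position: [0.5997, -0.4085, 0.0545]
eef_rot: [0.53, -0.53, 0.468, -0.468]
contact_force: [0.3, -0.0, 0.4]
width: 0.0598
```

```bash
python3 t.py; python3 blk2.py
python3 - <<'E'
from h import *
p,d=bot.get_image("side"); crop(p,330,240,430,350,6,"s45.png")
E
```

```text
t 82.3 pos [ 0.5997 -0.4085  0.0545] toolz hdg 7.1 tilt 0.03 w 0.0598 F [ 0.3 -0.   0.4] T [-0.09 -0.01 -0.02] q [ 0.25  0.94  0.47  1.43 -0.5   0.89  1.  ]
(np.float64(-0.435), 65, 71, 78) (np.float64(-0.425), 168, 85, 151) (np.float64(-0.415), 71, 89, 125) (np.float64(-0.405), 38, 83, 94) (np.float64(-0.395), 17, 77, 83) (np.float64(-0.305), 13, 11, 16)
```

Call:
apply_moves(
  linear=[
    [-5,-3.5,0],
    [-10,-6.5,0],
    [-16,-9.5,0],
    [-22,-12,0],
    [-28,-14.5,0],
    [-34,-16.5,0],
    [-40,-18,0],
    [-46,-19,0],
    [-46,-19,0],
  ],
  yaw=[0,0,0,0,0,0,0,0,0],
  hand=[-0.404,-0.404,-0.404,-0.404,-0.404,-0.404,-0.404,-0.404,-0.404],
)

```text
time_s: 83.3
position: [0.5939, -0.3625, 0.073]
eef_rot: [0.53, -0.53, 0.468, -0.468]
contact_force: [-0.4, -0.0, 2.0]
width: 0.0598
```

```bash
python3 t.py; python3 blk2.py
python3 - <<'E'
from h import *
p,d=bot.get_image("side"); crop(p,320,230,420,340,6,"s46.png")
p,d=bot.get_image("top"); crop(p,340,150,500,260,5,"t46.png")
E
```

```text
t 83.3 pos [ 0.5939 -0.3625  0.073 ] toolz hdg 7.11 tilt 0.03 w 0.0598 F [-0.4 -0.   2. ] T [-0.04  0.17 -0.  ] q [ 0.18  0.88  0.49  1.52 -0.49  0.87  0.96]
(np.float64(-0.395), 25, 100, 103) (np.float64(-0.385), 81, 103, 108) (np.float64(-0.375), 108, 109, 152) (np.float64(-0.365), 41, 110, 116) (np.float64(-0.355), 14, 107, 117)
```

```bash
python3 t.py; python3 blk2.py; cat blk2.py t.py | head -60
```

```text
t 83.45 pos [ 0.5938 -0.3636  0.0728] toolz hdg 7.06 tilt 0.01 w 0.06 F [0.  0.2 0.5] T [ 0.03 -0.05  0.01] q [ 0.18  0.88  0.49  1.52 -0.49  0.87  0.96]
(np.float64(-0.395), 33, 100, 103) (np.float64(-0.385), 81, 103, 107) (np.float64(-0.375), 104, 109, 150) (np.float64(-0.365), 34, 110, 116) (np.float64(-0.355), 14, 107, 118)
from h import *
p,d=bot.get_image("side")
X=cloud("side",d).reshape(-1,3)
out=[]
for y0 in np.arange(-.48,-.30,.01):
    s=X[(X[:,1]>y0)&(X[:,1]<y0+.01)&(abs(X[:,0]-.603)<.03)&(X[:,2]<.16)&(X[:,2]>.008)]
    if len(s)>4: out.append((round(y0+.005,3),len(s),int(1000*np.median(s[:,2])),int(1000*np.percentile(s[:,2],90))))
print(*out)
# usage: python3 t.py x y z [toolz heading deg]: prints tool-frame shift from the present measured pose
import sys; from h import *
pos,R,s=tcp(); a=[float(v) for v in sys.argv[1:]]
print("t",round(s['time_s'],2),"pos",pos.round(4),"toolz hdg",np.degrees(np.arctan2(R[1,2],R[0,2])).round(2),"tilt",np.degrees(np.arccos(-R[2,1])).round(2),"w",round(s['width'],4),"F",np.round(s['contact_force'],1),"T",np.round(s['wrist_torque'],2),"q",np.round(s['joint_positions'],2))
if len(a)>=3:
    print("shift mm",(R.T@(np.array(a[:3])-pos)*1000).round(1))
if len(a)>3: print("yaw",round(-(a[3]-np.degrees(np.arctan2(R[1,2],R[0,2]))+180)%360-180,2))
```

Call:
apply_moves(
  linear=[
    [-3,0,0],
    [-6,0,0],
    [-9,-1,0],
    [-12,-1,0],
    [-15,-1,0],
    [-17,-1,0],
    [-17,-1,0],
  ],
  yaw=[0,0,0,0,0,0,0],
  hand=[-0.404,-0.404,-0.404,-0.404,-0.404,-0.404,-0.404],
)

```text
time_s: 84.2
position: [0.5916, -0.3463, 0.0737]
eef_rot: [0.53, -0.53, 0.468, -0.468]
contact_force: [-0.4, -0.2, -1.7]
width: 0.0598
```

```bash
python3 t.py; python3 blk2.py
```

```text
t 84.2 pos [ 0.5916 -0.3463  0.0737] toolz hdg 7.08 tilt 0.02 w 0.0598 F [-0.4 -0.2 -1.7] T [-0.05 -0.05  0.02] q [ 0.15  0.86  0.49  1.55 -0.49  0.85  0.95]
(np.float64(-0.375), 58, 103, 107) (np.float64(-0.365), 94, 107, 150) (np.float64(-0.355), 106, 111, 149) (np.float64(-0.345), 37, 108, 117) (np.float64(-0.335), 9, 101, 119)
```

```bash
cat h.py | head -40
python3 - <<'E'
from h import *
p,d=bot.get_image("side")
u=w2px("side",np.array([[.6,-.34,.06]]))
print(u)
u=np.array(u).reshape(-1)[:2].astype(int)
crop(p,max(0,u[0]-75),max(0,u[1]-60),min(640,u[0]+75),min(400,u[1]+60),5,"s47")
E
```

```text
from rig import bot
import cv2,numpy as np
from scipy.spatial.transform import Rotation as Ro
def cam(n):
    m=bot.camera_model(n); K=np.array([[m['fx'],0,m['cx']],[0,m['fy'],m['cy']],[0,0,1.]])
    return K,np.array(m['distortion']),np.array(m['R']),np.array(m['t'])
def px2w(n,uv,z):
    K,D,R,t=cam(n); uv=np.atleast_2d(np.array(uv,float))
    q=cv2.undistortPoints(uv[:,None],K,D)[:,0]
    d=np.c_[q,np.ones(len(q))]@R; c=-R.T@t
    s=(z-c[2])/d[:,2]; return c+d*s[:,None]
def w2px(n,X):
    K,D,R,t=cam(n); return cv2.projectPoints(np.atleast_2d(np.array(X,float)),cv2.Rodrigues(R)[0],t,K,D)[0][:,0]
def cloud(n,d):
    K,D,R,t=cam(n); h,w=d.shape; u,v=np.meshgrid(np.arange(w),np.arange(h))
    q=cv2.undistortPoints(np.c_[u.ravel(),v.ravel()].astype(float)[:,None],K,D)[:,0]
    P=np.c_[q,np.ones(len(q))]*d.ravel()[:,None]
    return ((P-t)@R).reshape(h,w,3)
def tcp():
    s=bot.sense(); w,x,y,z=s['eef_rot']; return s['position'],Ro.from_quat([x,y,z,w]).as_matrix(),s
def crop(p,u0,v0,u1,v1,f,name):
    cv2.imwrite("pics/"+name,cv2.resize(p[v0:v1,u0:u1,::-1],None,fx=f,fy=f,interpolation=cv2.INTER_CUBIC))
[[363.09238212 303.57319306]]Traceback (most recent call last):
  File "<stdin>", line 6, in <module>
  File "h.py", line 22, in crop
    cv2.imwrite("pics/"+name,cv2.resize(p[v0:v1,u0:u1,::-1],None,fx=f,fy=f,interpolation=cv2.INTER_CUBIC))
    ~~~~~~~~~~~^^^^^^^^^^^^^^^^^^^^^^^^^^^^^^^^^^^^^^^^^^^^^^^^^^^^^^^^^^^^^^^^^^^^^^^^^^^^^^^^^^^^^^^^^^^
cv2.error: OpenCV(4.12.0) /io/opencv/modules/imgcodecs/src/loadsave.cpp:1051: error: (-2:Unspecified error) could not find a writer for the specified extension in function 'imwrite_'
```

```bash
ls -t pics | head -2
```

```text
t46.png
s46.png
```

Run:
```python
from h import *
p,d=bot.get_image("side"); crop(p,285,225,435,345,5,"s47.png")
p,d=bot.get_image("top"); u=w2px("top",[.6,-.34,.06])[0].astype(int); print(u)
u[1]=min(u[1],340);u[0]=min(max(u[0],75),565); crop(p,u[0]-75,max(0,u[1]-60),u[0]+75,u[1]+60,4,"t47.png")
```

```text
[442 205]
```

View pics/s47.png

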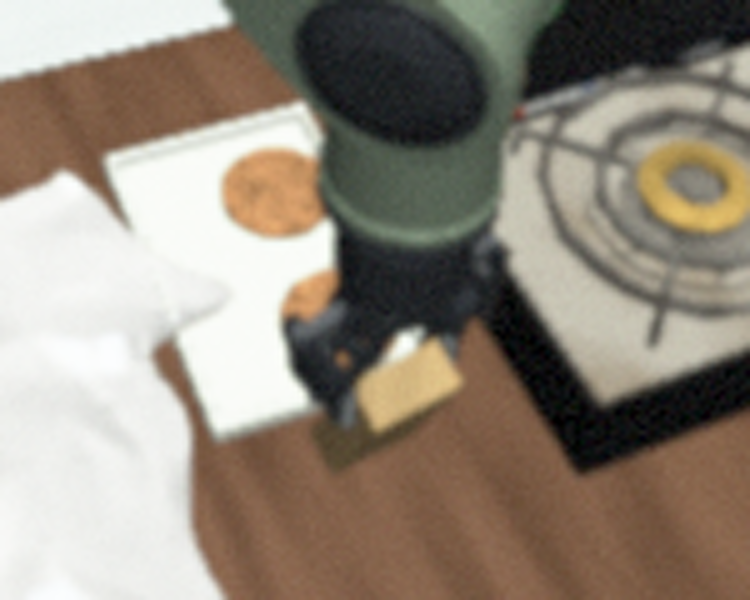

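View pics/t47.png

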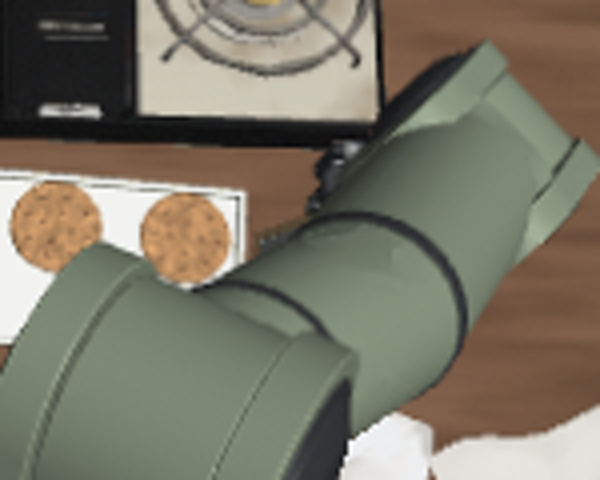

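```bash
cat > ov.py <<'E'
import sys; from h import *
from rig import bot
# overlay block wireframe for tilt th about jaw axis, pivot = grasp point; a = dist from top end, c = pivot from mid thickness
def corners(th,a,c,back):
    pos,R,s=tcp(); tz=R[:,2]; ty=-R[:,1]; n=-R[:,0] # n toward +y
    piv=pos+ty*back
    th=np.radians(th); up=np.sin(th)*ty-np.cos(th)*n   # long axis toward the top end
    w=np.cos(th)*ty+np.sin(th)*n # thickness axis (face that was top)
    C=[]
    for l in (a,a-.11):
        for t in (-.015,.015):
            for z in (-.03,.03): C.append(piv+up*l+w*(t-c)+tz*z)
    return np.array(C)
if __name__=="__main__":
    p,d=bot.get_image("side"); ths=[float(v) for v in sys.argv[2:]]; out=[]
    for th in ths:
        C=corners(th,.015,0,.026); q=p[225:345,285:435,::-1].copy(); q=cv2.resize(q,None,fx=2.6,fy=2.6,interpolation=cv2.INTER_CUBIC)
        U=(w2px("side",C)-[285,225]+.5)*2.6
        for i in range(8):
            for j in range(i+1,8):
                if bin(i^j).count("1")==1: cv2.line(q,tuple(np.int32(U[i])),tuple(np.int32(U[j])),(255,0,0) if i<4 and j<4 else (0,255,0),1)
        cv2.putText(q,f"{th:.0f} zmin {C[:,2].min()*1000:.0f}",(5,15),0,.5,(0,0,255),1); out.append(q)
    cv2.imwrite("pics/"+sys.argv[1],np.vstack([np.hstack(out[:2]),np.hstack(out[2:4])])[:600,:800])
E
python3 ov.py s48.png 65 75 82 90
```

```text
(no output)
```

View pics/s48.png

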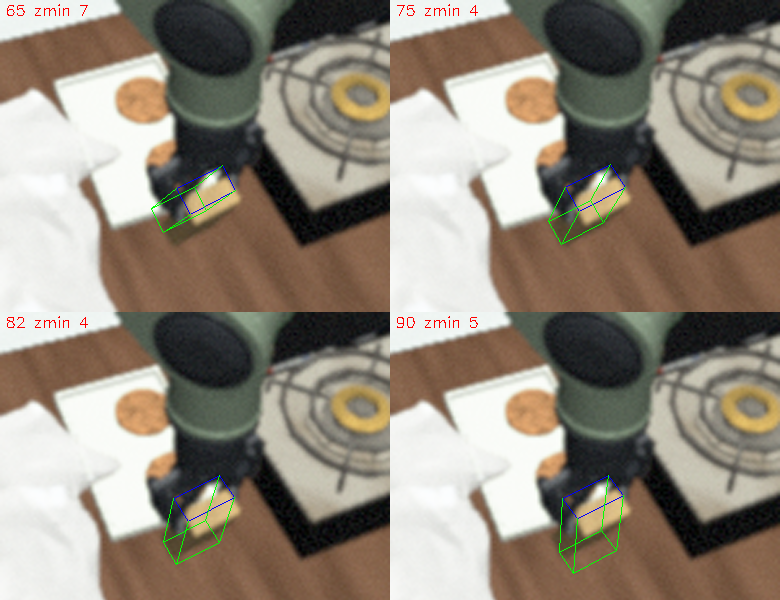

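```bash
cat > fitb.py <<'E'
from h import *
import ov
from scipy.optimize import least_squares
def fit(obs,box):
    o=np.array(obs)/5+np.array(box)-.4
    pos,R,s=tcp()
    best=[]
    for th in (50,55,60,65,70,75,80,85,90):
        def f(x):
            C=ov.corners(th,x[0],x[1],.024); C=C+R[:,2]*x[2]
            U=w2px("side",C)
            return (U[[0,1,2,3]] - o[[0,1,3,2]][:, :]).ravel() if False else (U[[0,1,2,3]]-o).ravel()
        r=least_squares(f,[.015,0,0])
        C=ov.corners(th,r.x[0],r.x[1],.024)
        print(th,"cost",round(r.cost,2),(r.x*1000).round(1),"zmin",(C[:,2].min()*1000).round(1))
# order: i index: t=-,z=-  ; t=-,z=+ ; t=+,z=- ; t=+,z=+  (t=- former underside; z- = low x)
fit([(378,433),(463,380),(357,383),(440,340)],(285,225))
p,d=bot.get_image("side"); X=cloud("side",d)
m=np.zeros(d.shape,np.uint8); q=(np.array([(378,428),(455,380),(437,350),(365,388)])/5+[285,225]).astype(np.int32)
cv2.fillConvexPoly(m,q,1); P=X[(m>0)&(d>0)]
A=np.c_[P[:,:2],np.ones(len(P))]
ok=np.ones(len(P),bool)
for _ in range(5):
    k=np.linalg.lstsq(A[ok],P[ok,2],rcond=None)[0]; r=P[:,2]-A@k; ok=abs(r)<.006
print(len(P),ok.sum(),k.round(3),"slope y deg",np.degrees(np.arctan(k[1])).round(1),P[ok].mean(0).round(4), "y",P[ok][:,1].min().round(3),P[ok][:,1].max().round(3))
E
python3 fitb.py
```

```text
50 cost 1.11 [-18.   15.4  16.4] zmin -19.8
55 cost 1.03 [-22.5  14.2  17.6] zmin -27.5
60 cost 1.03 [-25.4  12.3  18.3] zmin -33.1
65 cost 1.08 [-26.5  10.   18.4] zmin -36.5
70 cost 1.18 [-25.9   7.8  17.8] zmin -37.7
75 cost 1.36 [-23.6   6.1  16.7] zmin -36.8
80 cost 1.63 [-20.    5.3  15. ] zmin -33.7
85 cost 2.04 [-15.3   5.6  12.9] zmin -28.9
90 cost 2.64 [-10.2   7.1  10.5] zmin -22.4
150 150 [-0.046  0.311  0.249] slope y deg 17.3 [ 0.5936 -0.3666  0.1076] y -0.382 -0.354
```

Call:
apply_moves(
  linear=[
    [0,0.5,0],
    [0,1,0],
    [0,1.5,0],
    [0,1.5,0],
  ],
  yaw=[0,0,0,0],
  hand=[-0.404,-0.404,-0.404,-0.404],
)

```text
time_s: 84.9
position: [0.5917, -0.347, 0.0726]
eef_rot: [-0.53, 0.53, -0.468, 0.469]
contact_force: [-0.8, -0.2, 3.4]
width: 0.06
```

Call:
apply_moves(
  linear=[
    [-3,0.2,0],
    [-6,0.5,0],
    [-9,0.8,0],
    [-12,1.1,0],
    [-12,1.1,0],
  ],
  yaw=[0,0,0,0,0],
  hand=[-0.404,-0.404,-0.404,-0.404,-0.404],
)

```text
time_s: 85.4
position: [0.5901, -0.334, 0.0711]
eef_rot: [0.53, -0.53, 0.468, -0.468]
contact_force: [-0.2, 0.1, 2.0]
width: 0.0602
```

```bash
python3 t.py; python3 blk2.py; python3 ov.py s49.png 65 75 82 90
```

```text
t 85.4 pos [ 0.5901 -0.334   0.0711] toolz hdg 7.1 tilt 0.04 w 0.0602 F [-0.2  0.1  2. ] T [0.09 0.14 0.  ] q [ 0.14  0.85  0.49  1.58 -0.5   0.84  0.94]
(np.float64(-0.365), 44, 105, 108) (np.float64(-0.355), 127, 104, 111) (np.float64(-0.345), 144, 110, 150) (np.float64(-0.335), 36, 112, 116) (np.float64(-0.325), 10, 111, 118)
```

View pics/s49.png

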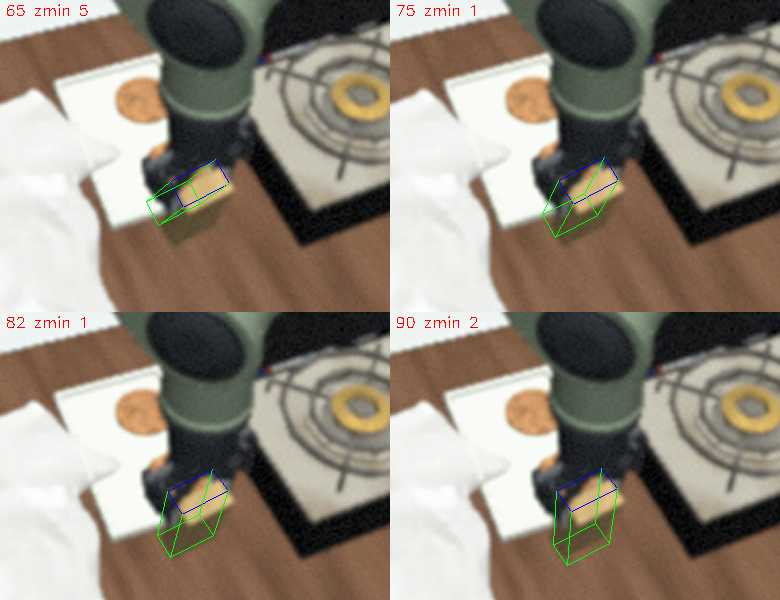

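Call:
apply_moves(
  linear=[
    [-3,0.5,0],
    [-6,1,0],
    [-9,1.5,0],
    [-12,2,0],
    [-12,2,0],
  ],
  yaw=[0,0,0,0,0],
  hand=[-0.404,-0.404,-0.404,-0.404,-0.404],
)

```text
time_s: 86.0
position: [0.5886, -0.3222, 0.069]
eef_rot: [0.53, -0.53, 0.468, -0.468]
contact_force: [-0.5, 0.2, -0.0]
width: 0.06
```

```bash
python3 t.py; python3 blk2.py; python3 -c "
from h import *
p,d=bot.get_image('side'); crop(p,285,225,435,345,5,'s50.png')"
```

```text
t 86.0 pos [ 0.5886 -0.3222  0.069 ] toolz hdg 7.09 tilt 0.04 w 0.06 F [-0.5  0.2 -0. ] T [ 0.13  0.07 -0.03] q [ 0.12  0.85  0.48  1.6  -0.5   0.82  0.93]
(np.float64(-0.355), 23, 99, 109) (np.float64(-0.345), 210, 73, 110) (np.float64(-0.335), 109, 111, 152) (np.float64(-0.325), 60, 111, 126) (np.float64(-0.315), 11, 113, 128)
```

View pics/s50.png

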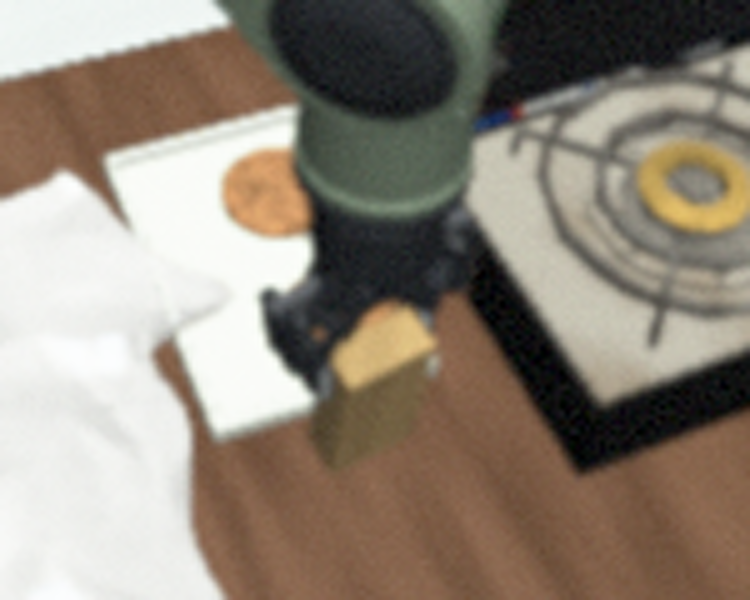

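```bash
python3 -c "
from h import *
print(px2w('side',[[285+338/5,225+470/5],[285+417/5,225+425/5]],0))
p,d=bot.get_image('side');X=cloud('side',d).reshape(-1,3)
s=X[(X[:,2]>.01)&(X[:,2]<.1)&(X[:,1]>-.36)&(X[:,1]<-.335)&(abs(X[:,0]-.6)<.03)]
A=np.c_[s[:,[0,2]],np.ones(len(s))]
ok=np.ones(len(s),bool)
for _ in range(6):
    k=np.linalg.lstsq(A[ok],s[ok,1],rcond=None)[0]; r=s[:,1]-A@k; ok=abs(r)<.005
print(len(s),ok.sum(),k,'tilt',90+np.degrees(np.arctan(k[1])),'y at z0,x.6',k@[.6,0,1])
"
```

```text
[[ 0.56728347 -0.34233664  0.        ]
 [ 0.62601222 -0.33302061  0.        ]]
178 178 [ 0.12352957 -0.11077519 -0.41248657] tilt 83.67882135830635 y at z0,x.6 -0.338368829934956
```

Call:
apply_moves(
  linear=[
    [-3,0.7,0],
    [-6,1.4,0],
    [-9,2.2,0],
    [-9,2.2,0],
  ],
  yaw=[0,0,0,0],
  hand=[-0.404,-0.404,-0.404,-0.404],
)

```text
time_s: 86.55
position: [0.5875, -0.3133, 0.0668]
eef_rot: [0.53, -0.53, 0.468, -0.468]
contact_force: [1.0, 0.2, -0.3]
width: 0.06
```

```bash
cat > tl.py <<'E'
from h import *
p,d=bot.get_image('side');X=cloud('side',d).reshape(-1,3)
s=X[(X[:,2]>.01)&(X[:,2]<.1)&(X[:,1]>-.37)&(X[:,1]<-.325)&(abs(X[:,0]-.6)<.03)]
A=np.c_[s[:,[0,2]],np.ones(len(s))]
ok=np.ones(len(s),bool)
for _ in range(8):
    k=np.linalg.lstsq(A[ok],s[ok,1],rcond=None)[0]; r=s[:,1]-A@k; ok=abs(r)<.005
print(len(s),ok.sum(),k,'tilt',90+np.degrees(np.arctan(k[1])),'y at z0,x.6',k@[.6,0,1])
crop(p,285,225,435,345,5,__import__('sys').argv[1])
E
python3 t.py; python3 tl.py s51.png
```

```text
t 86.55 pos [ 0.5875 -0.3133  0.0668] toolz hdg 7.09 tilt 0.03 w 0.06 F [ 1.   0.2 -0.3] T [0.12 0.02 0.03] q [ 0.11  0.84  0.48  1.62 -0.5   0.81  0.93]
229 229 [ 0.12341458 -0.00674329 -0.41242842] tilt 89.61364355436484 y at z0,x.6 -0.33837967319349194
```

View pics/s51.png

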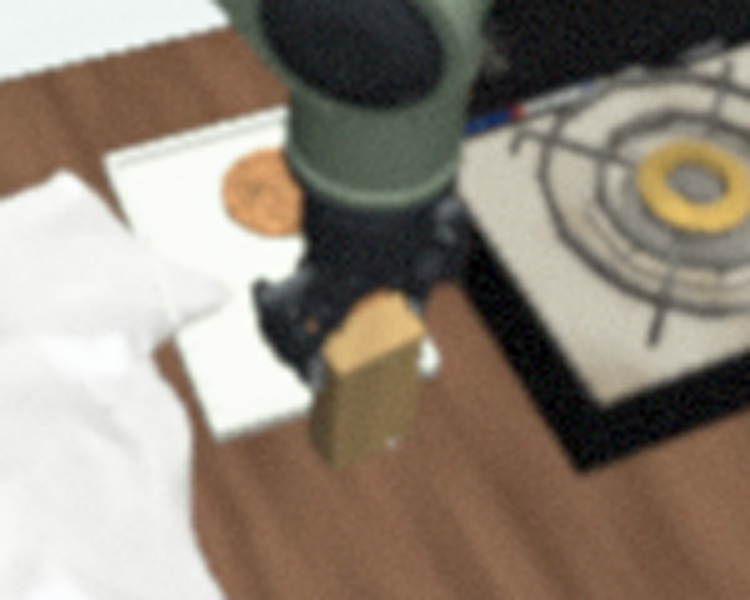

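Call:
apply_moves(
  linear=[
    [0,0,0],
    [0,0,0],
    [0,0,0],
    [0,-2,0],
    [5,-3,0],
    [10,-3,0],
    [10,-3,0],
  ],
  yaw=[0,0,0,0,0,0,0],
  hand=[-0.39,-0.37,-0.37,-0.37,-0.37,-0.37,-0.37],
  force=20,
)

```text
time_s: 87.3
position: [0.5885, -0.3251, 0.0701]
eef_rot: [-0.529, 0.53, -0.468, 0.469]
contact_force: [0.0, -0.2, -2.0]
width: 0.0595
```

```bash
python3 t.py; python3 tl.py s52.png
```

```text
t 87.3 pos [ 0.5885 -0.3251  0.0701] toolz hdg 7.0 tilt 0.04 w 0.0595 F [ 0.  -0.2 -2. ] T [-0.01 -0.    0.02] q [ 0.12  0.85  0.49  1.6  -0.5   0.82  0.93]
232 232 [ 0.1247877  -0.00293626 -0.42531102] tilt 89.83176511015124 y at z0,x.6 -0.35043839582727965
```

Lower till light contact.

Call:
apply_moves(
  linear=[
    [0,1.5,0],
    [0,3,0],
    [0,3,0],
    [0,3.2,0],
    [0,3.2,0],
  ],
  yaw=[0,0,0,0,0],
  hand=[-0.37,-0.37,-0.37,-0.37,-0.37],
)

```text
time_s: 87.85
position: [0.5888, -0.3238, 0.0669]
eef_rot: [0.53, -0.53, 0.468, -0.468]
contact_force: [-1.9, 1.3, 3.6]
width: 0.0597
```

```bash
python3 t.py; python3 tl.py s53.png
```

```text
t 87.85 pos [ 0.5888 -0.3238  0.0669] toolz hdg 7.07 tilt 0.01 w 0.0597 F [-1.9  1.3  3.6] T [0.32 0.37 0.02] q [ 0.12  0.85  0.48  1.6  -0.5   0.82  0.93]
232 232 [ 0.12855367 -0.00697333 -0.42601018] tilt 89.60046393570465 y at z0,x.6 -0.34887798339561166
```

Call:
apply_moves(
  linear=[
    [0,0,0],
    [0,0,0],
    [0,0,0],
    [0,0,0],
    [0,0,0],
    [0,0,0],
    [0,0,0],
  ],
  yaw=[0,0,0,0,0,0,0],
  hand=[-0.404,-0.42,-0.5,-0.7,-1,-1,-1],
)

```text
time_s: 88.6
position: [0.5888, -0.3239, 0.0668]
eef_rot: [-0.53, 0.53, -0.468, 0.468]
contact_force: [1.0, -0.2, 0.3]
width: 0.0855
```

```bash
python3 t.py; python3 tl.py s54.png
```

```text
t 88.6 pos [ 0.5888 -0.3239  0.0668] toolz hdg 7.06 tilt 0.0 w 0.0855 F [ 1.  -0.2  0.3] T [-0.05  0.03  0.03] q [ 0.12  0.85  0.48  1.6  -0.5   0.82  0.93]
238 238 [ 0.12036038  0.00488338 -0.42154049] tilt 90.27979465124804 y at z0,x.6 -0.34932425455134797
```

View pics/s54.png

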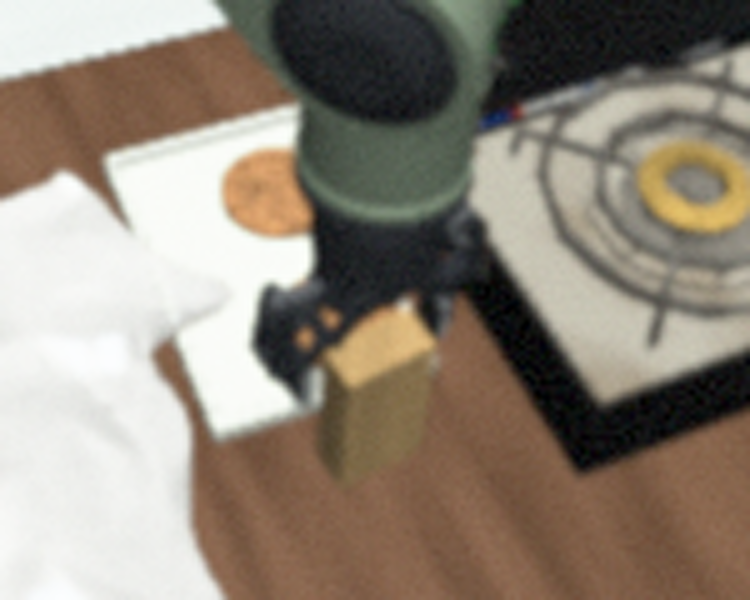

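The picture shows the block standing free with the jaws open on both sides of it (top face around (380,345), foot at (345,480)). I'll raise straight up.

Call:
apply_moves(
  linear=[
    [0,-5,0],
    [0,-12,0],
    [0,-25,0],
    [0,-40,0],
    [0,-60,0],
    [0,-85,0],
    [0,-110,0],
    [0,-140,0],
    [0,-160,0],
    [0,-160,0],
  ],
  yaw=[0,0,0,0,0,0,0,0,0,0],
  hand=[-1,-1,-1,-1,-1,-1,-1,-1,-1,-1],
)

```text
time_s: 89.65
position: [0.5896, -0.3248, 0.2312]
eef_rot: [0.53, -0.529, 0.467, -0.47]
contact_force: [-0.5, 0.0, -0.1]
width: 0.0853
```

```bash
python3 t.py 0.45 0.05 0.3
```

```text
t 89.65 pos [ 0.5896 -0.3248  0.2312] toolz hdg 7.05 tilt 0.3 w 0.0853 F [-0.5  0.  -0.1] T [-0.03 -0.01 -0.02] q [ 0.06  0.67  0.59  1.49 -0.4   1.1   0.86]
shift mm [-388.9  -70.3  -92.3]
```

Call:
apply_moves(
  linear=[
    [0,-40,0],
    [-30,-70,-10],
    [-70,-70,-20],
    [-110,-70,-30],
    [-160,-70,-50],
    [-210,-70,-60],
    [-260,-70,-70],
    [-310,-70,-90],
    [-350,-70,-90],
    [-390,-70,-90],
    [-390,-70,-90],
  ],
  yaw=[0,0,0,0,0,0,0,0,0,0,0],
  hand=[-1,-1,-1,-1,-1,-1,-1,-1,-1,-1,-1],
)

```text
time_s: 90.75
position: [0.4506, 0.057, 0.2971]
eef_rot: [0.532, -0.531, 0.467, -0.466]
contact_force: [0.6, -0.8, -0.1]
width: 0.0852
```

```bash
python3 t.py
python3 - <<'E'
from h import *
for n in ("side","top"):
    p,d=bot.get_image(n); cv2.imwrite(f"pics/{n[0]}55.png",p[:,:,::-1])
    X=cloud(n,d).reshape(-1,3)
    for nm,c in (("cake a",(.608,-.139)),("cake b",(.610,-.250)),("sign",(.60,-.334))):
        r=.028 if nm!="sign" else .01
        s=X[(np.hypot(X[:,0]-c[0],X[:,1]-c[1])<r)&(X[:,2]>0.002)&(X[:,2]<.15)]
        if len(s)<10: print(n,nm,len(s)); continue
        k=np.linalg.lstsq(np.c_[s[:,:2],np.ones(len(s))],s[:,2],rcond=None)[0]
        print(n,nm,len(s),"z mm",np.percentile(s[:,2]*1000,[5,50,95]).round(1),"tilt deg",np.degrees(np.arctan(np.hypot(*k[:2]))).round(1))
E
```

```text
t 90.75 pos [0.4506 0.057  0.2971] toolz hdg 7.45 tilt 0.1 w 0.0852 F [ 0.6 -0.8 -0.1] T [-0.07 -0.06  0.04] q [-0.78  0.19  0.62  1.97 -0.13  1.02  0.03]
side cake a 164 z mm [11.9 15.5 18.3] tilt deg 1.4
side cake b 161 z mm [13.  15.8 18.7] tilt deg 0.8
side sign 29 z mm [106.6 109.7 112.1] tilt deg 5.2
top cake a 208 z mm [11.6 16.7 20.6] tilt deg 0.9
top cake b 203 z mm [11.2 16.5 21.5] tilt deg 1.4
top sign 30 z mm [106.5 110.9 113.7] tilt deg 7.6
```

View pics/s55.png

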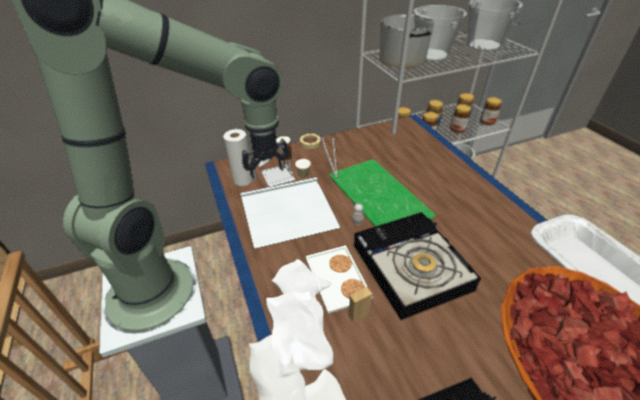

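View pics/t55.png

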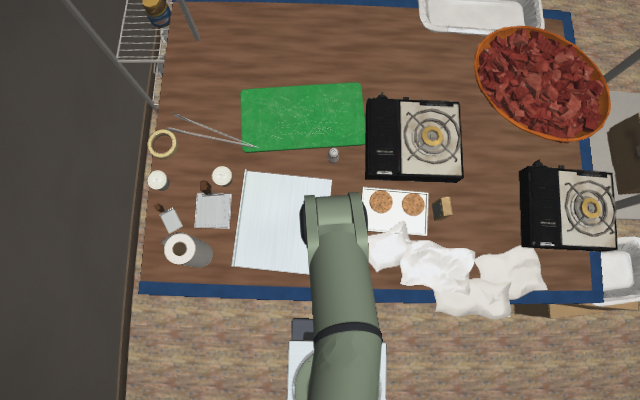

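Run:
```python
from h import *
p,d=bot.get_image("top"); X=cloud("top",d)
crop(p,140,140,260,280,4,"t56.png")
b=X[175:235,185:240]; 
m=(b[...,2]>.09)&(b[...,2]<.2); print("handle",b[m].mean(0).round(4),np.percentile(b[m][:,2],[50,98]).round(3),m.sum())
m=(b[...,2]<.03)&(b[...,2]>-.01)&(abs(b[...,0]-.62)<.1); print("bladeish z",np.percentile(b[m][:,2],[20,50,80]).round(4))
for t in ("lifter","cup","shaker"):
    for r in bot.spot_in("top",t)[:3]: print(t,r, px2w("top",r["box"][:2],.05).round(3))
```

```text
handle [0.6218 0.4332 0.1324] [0.142 0.151] 123
bladeish z [-0.0014  0.0024  0.0061]
lifter {'box': [169.1, 218.9, 28.9, 28.1], 'confidence': 0.91} [[0.529 0.566 0.05 ]]
lifter {'box': [214.1, 203.1, 29.6, 42.8], 'confidence': 0.82} [[0.587 0.42  0.05 ]]
cup {'box': [223.6, 178.0, 19.1, 19.6], 'confidence': 0.69} [[0.673 0.394 0.05 ]]
cup {'box': [213.6, 202.4, 27.0, 46.1], 'confidence': 0.63} [[0.589 0.421 0.05 ]]
shaker {'box': [331.4, 153.4, 10.1, 14.9], 'confidence': 0.73} [[0.771 0.035 0.05 ]]
```

View pics/t56.png

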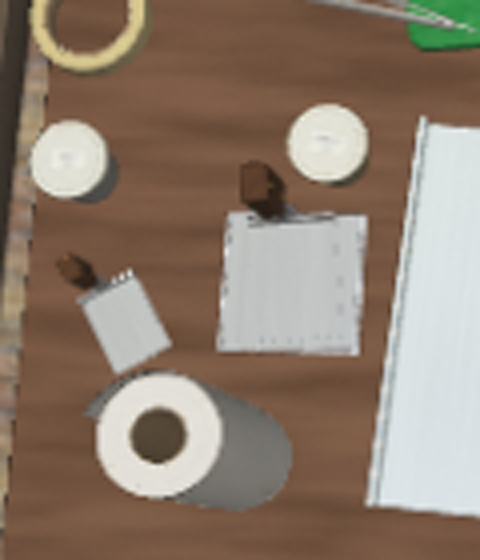

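```bash
python3 -c "
from rig import bot
print(bot.finish_job())"
```

```text
the job is handed in; nothing more can be done
None
```

The job is handed in at about 91 s of the 210 s allowed.

**What I did**
- **Oatcakes:** only two were present. I scooped both with the larger lifter and tipped them onto the platter, and the fingers never touched them. Both first came to rest propped on the rim, at about 8° and 4°, so I took up the lifter again and pressed them flat with its blade.
- **Lifter:** I then returned it to its rest, standing on its blade.
- **Sign:** I swung the block upright on one small end, moved it clear of the platter, and released it just beyond the platter's −y edge.

**What the last checks showed**
- **Oatcakes:** both lie flat on the platter, tops at about 16 mm. The fitted tilt is 1.4° or less in both cameras.
- **Sign:** its top is at about 110 mm. A large side face measured 90.3° to the table just after release, and the gap to the platter works out at roughly 15–20 mm. A separate fit to its small top face gave 5–8°, which disagrees. That fit had only about 30 noisy points, so I trust the side-face reading.
- **Lifter:** its handle stands upright at (0.622, 0.433), with the blade over the rest.
- **Cup and shaker:** the detector still finds both in the last picture, and I did not touch either. It also gave the lifter a second, lower "cup" reading, which the picture shows to be false.
- **Robot:** the gripper was open, well above the work and touching nothing at hand-in.

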